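# Unscrew the knurled ring two turns and open the vial well

## Task

Open the shielded vial well: loosen the big knurled ring by rolling a fingertip along its rim, anticlockwise seen from above, and stop after two full turns, within a quarter of a turn. The ring then stands high enough for you to push the shutter with a fingertip under it as far as it goes, which uncovers the vial. Push gently, grasp and lift nothing, and leave the lead pot, the vial and the dropper bottle beside the work standing where they are.

Things in the scene. Friction and masses are not known exactly. Their poses are not given: they have to be found in the camera images.
- station: The vial well: a fixed grey block 56 mm high on the worktop. Origin: on the worktop under the ring's axis; z up. The block reaches from x = -62 to +137 mm and y = -61 to +61 mm. The ring stands above x = 0, the shutter lies on the +x part between low guides. A 6 mm stud, 6 mm high, stands on the block at x = -56 mm as an index mark for the ring.
- well (a point): Mouth of the well (26 mm bore with a small vial in it), in the block's top, 56 mm above the worktop; covered by the shutter at the start. Furniture round the work is fixed: left of the block (+y) a thin upright steel plate, 130 mm high, at world x = 0.51 m, y = -0.045 to 0.04 m; tall equipment beyond world x = 0.55 m.
- ring_axis (a point): Centre of the ring's flat top, on its vertical screw axis, 79 mm above the worktop when tight. The ring is an aluminium disc, 100 mm diameter over its knurl (36 upright ridges 1.5 mm proud), 22 mm high, its underside 1 mm above the block when tight; too wide to grasp. A dark bar on its top, 16 to 46 mm off the axis, points to the index stud when tight. The frame turns with the ring.
- ring (a joint): Angle of the knurled ring in rad, 0 when tight (the start), growing anticlockwise seen from above, counting on over full turns (12.57 is two turns; a stop lies beyond three turns). The ring rises 4 mm a turn. Turning it takes 0.06 N m (1.2 N along the rim); it stays where it is left.
- shutter_end (a point): Centre of the shutter's upright end face, the face to push: 80 mm wide, 21 mm high, facing the station's +x, 66.5 mm above the worktop. The shutter is a steel plate 74 x 86 x 7.5 mm lying on the block, with a dark block 20 mm long, 80 mm wide, 13.5 mm high on it at that end. It slides along the station's -x against 2 N of friction.
- shutter (a joint): Travel of the shutter in m: 0 closed (start), 0.040 fully open; grows as it is pushed towards and under the ring. While closed the plate butts against the ring's flank; it passes under the ring once the ring is about 1.65 turns loose.
- pig: Bystander, loose: grey lead vial pot, 46 mm diameter, 84 mm high, origin at the centre of its underside.
- vial: Bystander, loose: glass vial, 28 mm diameter, 57 mm high, origin at the centre of its underside.
- dropper: Bystander, loose: brown dropper bottle, 33 mm diameter, 102 mm high, origin at the centre of its underside.

How it is judged:
By the outcome, as a careful person would: the job done as asked, in the order asked, and still so for the second after the job is handed in, with the robot touching nothing.
It also fails if it takes over 72 s, if anything falls off the work surface, if the arm or the gripper's body presses on something with over 40 N, if the wrist force passes 120 N, or if a joint passes its speed limit or range.

## Robot

A 6-joint arm with a two-finger parallel gripper is mounted at the origin on the work surface; the furniture and walls round the work are solid. World frame = base frame: x ahead of the robot, y to its left, z up, the work surface at z = 0. Lengths are in mm, angles in rad, forces in N, time in s.
With the tool pointing down it reaches from about 350 to 775 mm from the base axis. Payload 7.3 kg.
Tool frame: the origin (TCP) lies at the very end of the fingers, on their centre line; the grasp point (between the pads) lies 19 mm behind it; z points along the fingers, x is the direction in which the jaws open and shut, and the axes are right-handed (so a half turn about z gives the same grasp; the last joint's range is limited). The gripper opens to 92 mm and grips with 3 to 60 N. Pads are 19 mm wide; open, the fingers measure 130 mm over their backs; the gripper's body (75 mm by 190 mm) begins 47 mm behind the grasp point.
Start: joints at [1.169, 0.342, 1.524, -0, 1.275, -0.146], TCP at [132.819, 507.941, 226.741] pointing down, gripper open.
Joint ranges: [-2.53, 2.53], [-0.77, 2.02], [0.04, 2.7], [-1, 4.14], [0.28, 2.66], [-3.11, 3.11]. Speed limits (rad/s): [2.57, 2.57, 3.14, 3.14, 3.14, 3.14].

## Interface

Orientations are given as [roll, pitch, yaw] about the fixed x, y, z axes, in that order (R = Rz(yaw) Ry(pitch) Rx(roll)).
In Python, from plant import bot, capture, camera_params gives the robot as it stands.
- The arm moves only by the shell command python3 -m jog 'ROWS' [OPENING]. ROWS is a JSON object of lists of equal length, an entry for each row: "xyz": the shift along the world's x, y, z as a fraction of full scale, a list of three; "angular": the turn, a rotation vector about the world's x, y, z as a fraction of full scale, a list of three. In form: {"xyz": [[x, y, z], ...], "angular": [[wx, wy, wz], ...]}. A call has 1 to 10 rows; each row shifts and turns the pose as measured when the row begins; what a row does not reach is not made up. Full scale, the value 1, is 2 cm for a shift and 6 degrees for a turn. A row lasts 1/10 s, in which the tool goes at most 50 mm and 8.59 degrees, less where a joint would pass 70% of its speed; a pose out of reach is approached as far as the arm can. A call with a number of a shift or a turn outside -1 to 1 is refused whole. A call with a gripper value outside its range is refused whole. OPENING is the closure, from -1 (fully open) to 1 (shut), set as the call begins (- or left out, the last holds). The fingers move at their own pace and stop on an object; the grip force is fixed at half the most. Time passes only in rows, so rows that do not move let the fingers close. It gives the time, the measured TCP pose, the force and the opening at its end, in the units of the state.
- bot.get_obs(): the state, without advancing time (a new reading comes with each control period).
- capture(name): name is "scene" or "side" or "wrist"; returns the picture (400x640x3 uint8, red, green, blue); there is no depth.
- camera_params(name): a dict with "fx", "fy", "cx", "cy" (pixels), "rvec" (rotation vector, rad) and "tvec" (3), from world to camera coordinates, as OpenCV has them. Camera axes: x right, y down, z forward; pixel columns grow to the right and rows downward; lengths in mm; the calibration is good to about 2 mm. The wrist camera is an equidistant fisheye: a pixel r from the principal point sees the ray r / f radians off the axis. A picture is of the moment at which its call begins: read the wrist's pose just before it. camera_params takes no time and is no camera call; for the wrist camera it gives the pose at the moment of the call.
- bot.close_job(): hands the job in, once; it reports no verdict.
The state is a dict: "time": time; "joint_positions": joint angles; "dq": joint speeds; "tau": joint torques, N m; "tool_pos": TCP position; "tcp_rot": TCP orientation; "contact_force": force on the tool from outside, world axes, zero at the start; "moment": the same for the moment, N m; "grip_width": finger opening in mm.
Only numpy, scipy, OpenCV 4.12 (cv2) and the standard library are available. Lean on these libraries where they do the work, as an engineer would, in place of code of your own. Each camera call takes 0.05 s, during which the arm holds its last target.

## Working session

There is one attempt and no reset: what is moved stays moved. The work goes in short steps, Python scripts to look and compute and a shell command to move; the robot and the scene stay as the last step left them, time stands still between calls to the robot, and variables do not carry over. Pictures are saved under pics/ and viewed, and the job is handed in when it is done.

```bash
ls; mkdir -p pics
python3 - <<'E'
from plant import bot, capture, camera_params
import cv2
print(bot.get_obs())
for n in ("scene","side","wrist"):
    p=camera_params(n); print(n,p)
    cv2.imwrite(f"pics/{n}0.png",cv2.cvtColor(capture(n),cv2.COLOR_RGB2BGR))
E
```

```text
pics
{'time': 0.0, 'joint_positions': array([ 1.16895459e+00,  3.42776244e-01,  1.52504357e+00,  2.76435975e-05,
        1.27540925e+00, -1.45976718e-01]), 'dq': array([-0.00198485,  0.00096961, -0.0002035 ,  0.00137191, -0.00049658,
        0.00101295]), 'tau': array([ 9.24600099e-04, -4.31233943e+01, -2.44222909e+01,  7.19997799e-02,
        5.57714654e-02, -1.28970328e-04]), 'tool_pos': array([132.65984552, 507.52684662, 226.00793114]), 'tcp_rot': array([-3.14132847e+00,  1.61515829e-03,  1.31492346e+00]), 'contact_force': array([0.42559626, 0.63551879, 0.16858532]), 'moment': array([ 0.00779288, -0.03126706, -0.0557922 ]), 'grip_width': 92.03889814616517}
scene {'fx': 419.7649381822045, 'fy': 419.7649381822045, 'cx': 315.1129978338917, 'cy': 197.38236199362626, 'rvec': array([ 2.48957493, -1.00295851,  0.26127221]), 'tvec': array([-336.99536659,  292.93519567,  789.2001733 ])}
side {'fx': 387.9631293230427, 'fy': 387.9631293230427, 'cx': 325.35525120108105, 'cy': 195.16137794102877, 'rvec': array([ 0.08364112,  2.78441629, -1.39498463]), 'tvec': array([434.5774338 ,  46.85431417, 901.22850037])}
wrist {'fx': 309.70691628693146, 'fy': 309.70691628693146, 'cx': 320.2482527417068, 'cy': 202.27381236464396, 'rvec': array([-2.28083325, -1.7591448 , -0.27443112]), 'tvec': array([-523.96242234,  -38.54815924,  392.70559703])}
```

View pics/scene0.png

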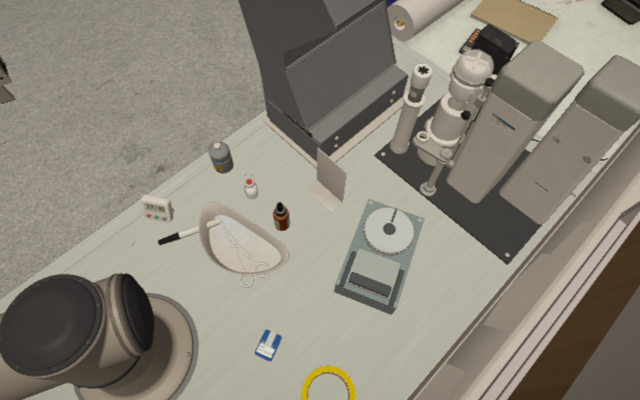

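View pics/side0.png

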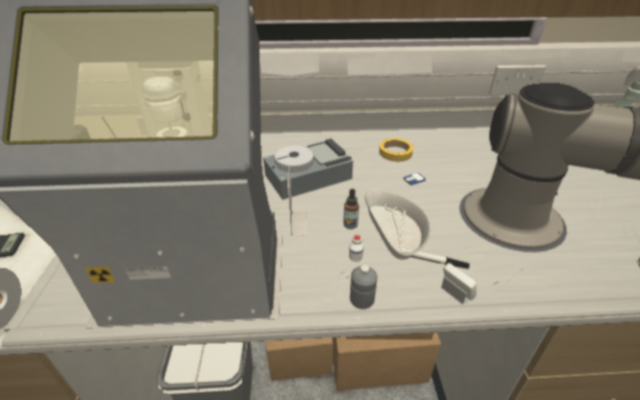

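View pics/wrist0.png

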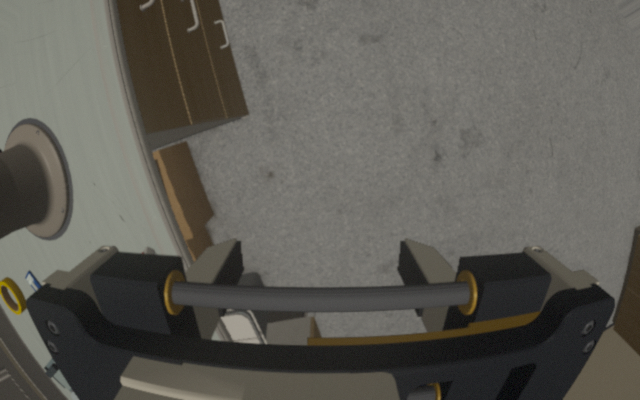

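The scene view shows the ring at about (388,229), with its bar pointing up, and the shutter's dark block at about (370,285). The dropper is at (281,217), the vial at (250,187) and the pig at (220,157). In the side view the ring is at (295,157). Next I'll zoom in and measure.

```bash
cat > h.py <<'E'
import numpy as np, cv2
from plant import bot, capture, camera_params
def KRt(n):
    p=camera_params(n); K=np.array([[p['fx'],0,p['cx']],[0,p['fy'],p['cy']],[0,0,1]])
    R=cv2.Rodrigues(np.array(p['rvec'],float))[0]; return p,K,R,np.array(p['tvec'],float)
def ray(n,uv,P=None):
    p,K,R,t=P or KRt(n)
    x=(uv[0]-p['cx'])/p['fx']; y=(uv[1]-p['cy'])/p['fy']
    if n=='wrist':
        r=np.hypot(x,y); d=np.array([np.sin(r)*x/r,np.sin(r)*y/r,np.cos(r)]) if r>0 else np.array([0,0,1.])
    else: d=np.array([x,y,1.]); d/=np.linalg.norm(d)
    return -R.T@t, R.T@d
def plane(n,uv,z,P=None):
    c,d=ray(n,uv,P); return c+d*(z-c[2])/d[2]
def tri(a,b):
    A=np.zeros((3,3));v=np.zeros(3)
    for c,d in (a,b):
        M=np.eye(3)-np.outer(d,d);A+=M;v+=M@c
    X=np.linalg.solve(A,v)
    return X,[np.linalg.norm((np.eye(3)-np.outer(d,d))@(X-c)) for c,d in (a,b)]
def proj(n,X,P=None):
    p,K,R,t=P or KRt(n); q=R@np.asarray(X,float)+t
    if n=='wrist':
        th=np.arctan2(np.hypot(q[0],q[1]),q[2]);f=np.arctan2(q[1],q[0]);return np.array([p['cx']+p['fx']*th*np.cos(f),p['cy']+p['fy']*th*np.sin(f)])
    return np.array([p['cx']+p['fx']*q[0]/q[2],p['cy']+p['fy']*q[1]/q[2]])
def snap(n,name):
    P=KRt(n); im=cv2.cvtColor(capture(n),cv2.COLOR_RGB2BGR); cv2.imwrite(f'pics/{name}.png',im); return im,P
def crop(im,x0,y0,w,h,s,name):
    cv2.imwrite(f'pics/{name}.png',cv2.resize(im[y0:y0+h,x0:x0+w],None,fx=s,fy=s,interpolation=cv2.INTER_CUBIC))
E
python3 - <<'E'
from h import *
a=cv2.imread('pics/scene0.png');b=cv2.imread('pics/side0.png')
crop(a,320,190,120,130,4.5,'scene0z')
crop(b,250,130,120,110,5,'side0z')
crop(a,200,130,150,110,5,'scene0y')
E
```

```text
(no output)
```

View pics/scene0z.png

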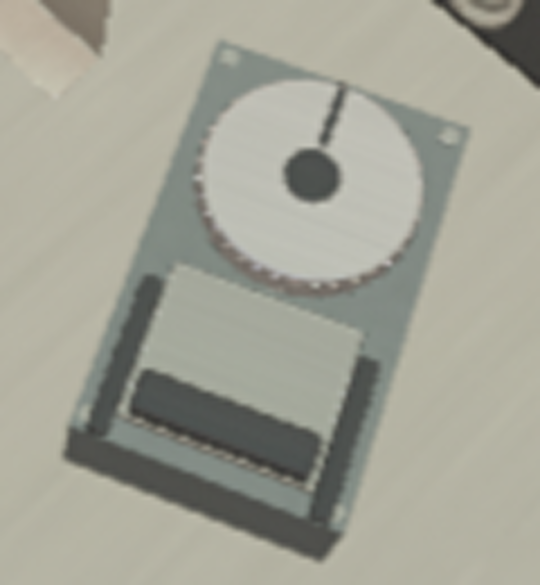

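View pics/side0z.png

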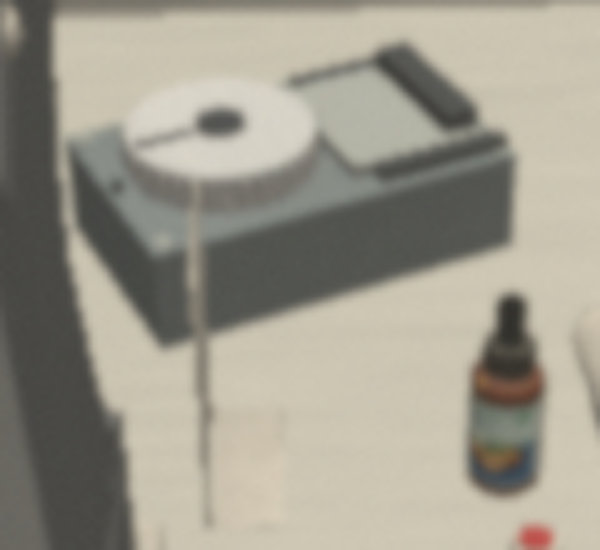

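View pics/scene0y.png

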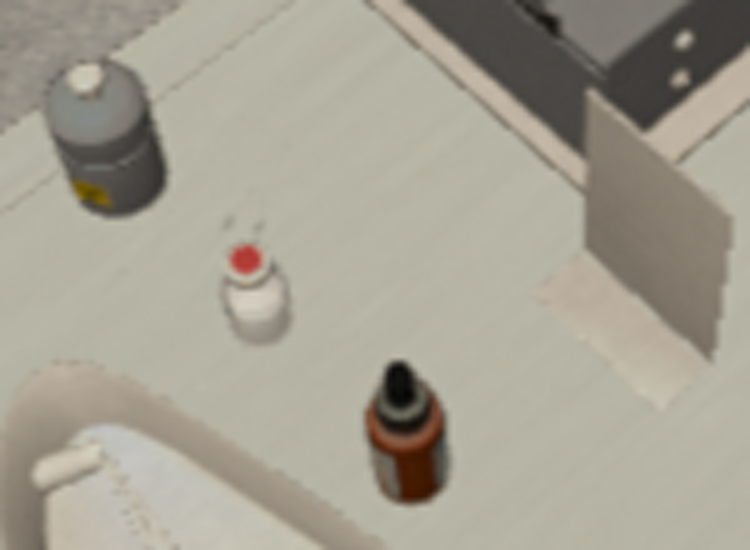

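Run:
```python
from h import *
np.set_printoptions(precision=1,suppress=True)
S=lambda x,y:(320+x/4.5-.4,190+y/4.5-.4)
D=lambda x,y:(250+x/5-.4,130+y/5-.4)
Y=lambda x,y:(200+x/5-.4,130+y/5-.4)
print('ring',tri(ray('scene',S(312,175)),ray('side',D(220,122))), plane('scene',S(312,175),79),plane('side',D(220,122),79))
c=[plane('scene',S(*q),56) for q in ((222,40),(468,130),(345,535),(68,430))]
for q in c: print('corner',q)
print('lens',[np.linalg.norm(c[i]-c[(i+1)%4]) for i in range(4)])
u=(c[2]+c[3]-c[0]-c[1]);print('yaw of +x',np.degrees(np.arctan2(u[1],u[0])))
v=(c[0]+c[3]-c[1]-c[2]);print('yaw of y side',np.degrees(np.arctan2(v[1],v[0])))
m=sum(c)/4; ux=u/np.linalg.norm(u); print('ring from corners',m-ux*37.5)
print('corner tri +x+y', tri(ray('scene',S(68,430)),ray('side',D(515,150))))
print('corner tri -x+y', tri(ray('scene',S(222,40)),ray('side',D(160,258))))
# ring edge
for q in ((343,84),):
    print('bar tip',plane('scene',S(*q),79))
for q in ((130,372),(322,435)): print('dark block top inner edge',plane('scene',S(*q),77))
for q in ((128,412),(308,478)): print('dark block top outer edge',plane('scene',S(*q),77))
print('tri shutter outer edge +y', tri(ray('scene',S(128,410)),ray('side',D(470,108))))
print('dropper base',plane('scene',Y(412,490),0), plane('side',D(503,480),0), tri(ray('scene',Y(398,372)),ray('side',D(511,300))))
print('vial',plane('scene',Y(260,335),0)); print('pig',plane('scene',Y(130,205),0))
print('plate base',plane('scene',Y(585,255),0),plane('scene',Y(712,360),0), 'top',plane('scene',Y(590,88),130),plane('scene',Y(730,215),130))
```

```text
ring (array([ 503. , -174.8,   78.6]), [np.float64(1.5228234899785014), np.float64(1.5228234899784454)]) [ 501.2 -174.7   79. ] [ 504.4 -175.4   79. ]
corner [532.8 -96.   56. ]
corner [ 580.  -205.3   56. ]
corner [ 399.7 -286.8   56. ]
corner [ 348.8 -176.8   56. ]
lens [np.float64(119.0590010816378), np.float64(197.7878566332982), np.float64(121.23704704267303), np.float64(201.03104435849093)]
yaw of +x -155.98072364099718
yaw of y side 114.09531751892023
ring from corners [ 499.6 -175.9   56. ]
corner tri +x+y (array([ 352. , -177.3,   54.9]), [np.float64(2.9490335485145134), np.float64(2.9490335485145245)])
corner tri -x+y (array([533.9, -95.2,  53.2]), [np.float64(0.2987922293579132), np.float64(0.2987922293578754)])
bar tip [ 544.8 -154.9   79. ]
dark block top inner edge [ 379.9 -180.9   77. ]
dark block top inner edge [ 417.5 -254.    77. ]
dark block top outer edge [ 367.  -192.1   77. ]
dark block top outer edge [ 399.9 -261.8   77. ]
tri shutter outer edge +y (array([ 373.1, -191.5,   71.6]), [np.float64(4.072439572302923), np.float64(4.072439572302856)])
dropper base [370.1   1.5   0. ] [380.1  13.1   0. ] (array([378. ,   7.8,  95.5]), [np.float64(1.774713188366651), np.float64(1.7747131883666392)])
vial [371.5 105.5   0. ]
pig [372.  199.9   0. ]
plate base [506.5  34.2  -0. ] [509.9 -44.4   0. ] top [509.   36.3 130. ] [506.9 -45.1 130. ]
```

Run:
```python
from h import *
from scipy.spatial.transform import Rotation as Ro
np.set_printoptions(precision=2,suppress=True)
o=bot.get_obs(); p,K,R,t=KRt('wrist'); c=-R.T@t
T=Ro.from_euler('xyz',o['tcp_rot']).as_matrix()
print('cam in tool',T.T@(c-o['tool_pos']),'axes in tool\n',T.T@R.T)
# right-hand wall/backsplash edge
for uv in ((412,400),(500,262),(520,262),(640,150)): print(uv,plane('scene',uv,0))
for uv in ((380,155),(490,43),(265,112),(318,160)): print(uv,plane('scene',uv,0))
```

```text
cam in tool [   0.01  -83.17 -158.34] axes in tool
 [[ 1.   -0.   -0.  ]
 [ 0.    0.95  0.31]
 [ 0.   -0.31  0.95]]
(412, 400) [ 312.94 -412.55    0.  ]
(500, 262) [ 647.45 -373.06    0.  ]
(520, 262) [ 677.87 -402.26    0.  ]
(640, 150) [1132.53 -445.59   -0.  ]
(380, 155) [665.13 -19.77   0.  ]
(490, 43) [1170.89   17.93    0.  ]
(265, 112) [551.49 267.58   0.  ]
(318, 160) [548.12  72.29   0.  ]
```

```bash
python3 -m jog '{"xyz":[[1,-1,0],[1,-1,0],[1,-1,0],[1,-1,0],[1,-1,0],[1,-1,0],[1,-1,0],[0.5,-1,0],[0.5,-1,0],[0.5,-1,0]],"angular":[[0,0,-1],[0,0,-1],[0,0,-1],[0,0,-1],[0,0,-1],[0,0,-1],[0,0,-1],[0,0,-1],[0,0,-1],[0,0,-1]]}' 1
```

```text
time: 1.15
tool_pos: [305.8, 300.3, 223.4]
tcp_rot: [-3.142, 0.005, 0.232]
contact_force: [-0.0, 0.4, -0.6]
grip_width: 16.3
```

```bash
python3 -m jog '{"xyz":[[0.3,-1,0],[0.3,-1,0],[0.3,-1,0],[0.3,-1,0],[0.3,-1,0],[0.3,-1,0],[0.3,-1,0],[0.3,-1,0],[0.3,-1,0],[0.3,-1,0]],"angular":[[0,0,-0.7],[0,0,-0.7],[0,0,-0.7],[0,0,-0.7],[0,0,-0.7],[0,0,-0.7],[0,0,-0.7],[0,0,-0.7],[0,0,-0.7],[0,0,-0.7]]}' 1
```

```text
time: 2.15
tool_pos: [366.5, 91.2, 222.1]
tcp_rot: [3.14, 0.008, -0.534]
contact_force: [0.4, -0.5, -0.7]
grip_width: 0.7
```

```bash
python3 -m jog '{"xyz":[[0.4,-1,0],[0.4,-1,0],[0.4,-1,0],[0.4,-1,0],[0.4,-1,0],[0.4,-1,0],[0.4,-1,-0.5],[0.4,-1,-1],[0.4,-1,-1],[0.4,-0.6,-1]],"angular":[[0,0,-0.6],[0,0,-0.6],[0,0,-0.6],[0,0,-0.6],[0,0,-0.6],[0,0,-0.6],[0,0,-0.6],[0,0,-0.6],[0,0,-0.6],[0,0,-0.6]]}' 1
python3 - <<'E'
from h import *
snap('wrist','w1')
E
```

```text
time: 3.15
tool_pos: [449.2, -110.8, 151.4]
tcp_rot: [-3.14, 0.005, -1.192]
contact_force: [-0.6, -0.1, -0.6]
grip_width: 0.5
```

View pics/w1.png

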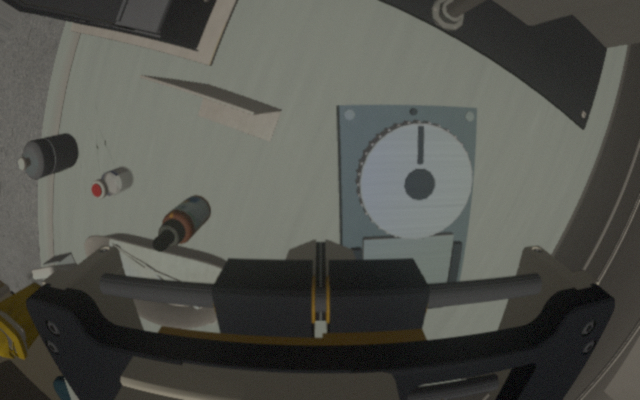

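The wrist view shows the ring hub at about (420,183), its bar pointing to the stud at (413,112), and the closed fingertips at (320,245). I'll check the ring centre against this view.

Run:
```python
from h import *
np.set_printoptions(precision=1,suppress=True)
im=cv2.imread('pics/w1.png'); P=KRt('wrist')
hub=(im[140:230,360:480].max(2)<110).astype(np.uint8)
n,l,s,c=cv2.connectedComponentsWithStats(hub)
for i in range(1,n):
    if s[i,4]>60: print(s[i],c[i]+[360,140], plane('wrist',c[i]+[360,140],79,P))
cc,d=ray('wrist',(420,183),P)
print('tri side', tri((cc,d),ray('side',(293.6,154))),'tri scene', tri((cc,d),ray('scene',(388.9,228.5))))
e=[plane('wrist',q,79,P) for q in ((472,183),(358,183),(420,122),(417,238))]
for q in e: print(q)
print('stud',plane('wrist',(413,112),62,P))
print(proj('wrist',[502,-175,79],P),proj('wrist',bot.get_obs()['tool_pos'],P))
```

```text
[  0   0  20  41 294] [365.4 150.9] [ 508. -124.   79.]
[ 57   0   7  25 162] [420.1 151.6] [ 524.2 -163.6   79. ]
[ 98   0  18  36 258] [469.7 150.6] [ 542.3 -202.6   79. ]
[ 44  29  31  31 771] [419.2 184. ] [ 500.8 -174.1   79. ]
[ 84  43  29  47 377] [462.4 216.6] [ 490.5 -223.6   79. ]
[  0  46  22  44 307] [365.7 218.1] [ 459.3 -145.7   79. ]
tri side (array([ 503.1, -173.6,   80.4]), [np.float64(1.2072655069034581), np.float64(1.2072655069033482)]) tri scene (array([ 501.6, -174.6,   78.2]), [np.float64(0.14614051500116457), np.float64(0.14614051500121983)])
[ 519.5 -217.3   79. ]
[ 483.2 -128.6   79. ]
[ 544.8 -154.    79. ]
[ 458.8 -193.9   79. ]
stud [ 551.1 -150.7   62. ]
[420.8 183. ] [319.8 256.6]
```

```bash
python3 -m jog '{"xyz":[[0.11,0.07,-0.83],[0.11,0.07,-0.83],[0.11,0.07,-0.83],[0.11,0.07,-0.83],[0.11,0.07,-0.78],[0,0,0]],"angular":[[0,0,0.27],[0,0,0.27],[0,0,0.27],[0,0,0.27],[0,0,0.27],[0,0,0]]}' 1
```

```text
time: 3.8
tool_pos: [458.7, -103.4, 63.5]
tcp_rot: [3.138, 0.011, -1.045]
contact_force: [0.1, -0.1, 0.8]
grip_width: 0.1
```

```bash
python3 -m jog '{"xyz":[[0,0,0.28],[0.2,-0.35,0],[0.05,-0.09,0.02]],"angular":[[0,0,0],[0,0,0],[0,0,0]]}' 1;python3 -m jog '{"xyz":[[0.05,-0.09,0.02],[0.05,-0.09,0.02]],"angular":[[0,0,0],[0,0,0]]}' 1;python3 -m jog '{"xyz":[[0.05,-0.09,0.02]],"angular":[[0,0,0]]}' 1
```

```text
time: 4.1
tool_pos: [464.6, -112.5, 72.1]
tcp_rot: [3.139, 0.009, -1.045]
contact_force: [-0.4, -0.4, 0.0]
grip_width: 0.4
time: 4.3
tool_pos: [467.5, -117.1, 74.3]
tcp_rot: [3.141, 0.007, -1.046]
contact_force: [-0.5, -0.2, -0.0]
grip_width: -0.0
time: 4.4
tool_pos: [468.7, -119.2, 75.0]
tcp_rot: [3.141, 0.007, -1.046]
contact_force: [-0.3, 0.4, 0.9]
grip_width: 0.2
```

```bash
python3 -m jog '{"xyz":[[0,0,-0.25],[0.03,-0.05,-0.05]],"angular":[[0,0,0],[0,0,0]]}' 1;python3 -m jog '{"xyz":[[0.05,-0.09,0]],"angular":[[0,0,0]]}' 1;python3 -m jog '{"xyz":[[0.05,-0.09,0]],"angular":[[0,0,0]]}' 1
```

```text
time: 4.6
tool_pos: [469.4, -120.5, 68.9]
tcp_rot: [3.141, 0.006, -1.046]
contact_force: [0.1, 1.1, 0.5]
grip_width: 0.4
time: 4.7
tool_pos: [469.3, -121.2, 68.3]
tcp_rot: [3.14, 0.01, -1.046]
contact_force: [-2.7, 8.1, 3.9]
grip_width: 0.7
time: 4.8
tool_pos: [468.9, -121.4, 67.9]
tcp_rot: [3.139, 0.015, -1.047]
contact_force: [-3.2, 8.6, 6.1]
grip_width: -0.0
```

Run:
```python
from h import *
im,P=snap('wrist','w2'); crop(im,240,120,240,180,3,'w2z')
print(bot.get_obs()['tool_pos'])
```

```text
[ 468.84523789 -121.32758581   67.87223898]
```

View pics/w2z.png

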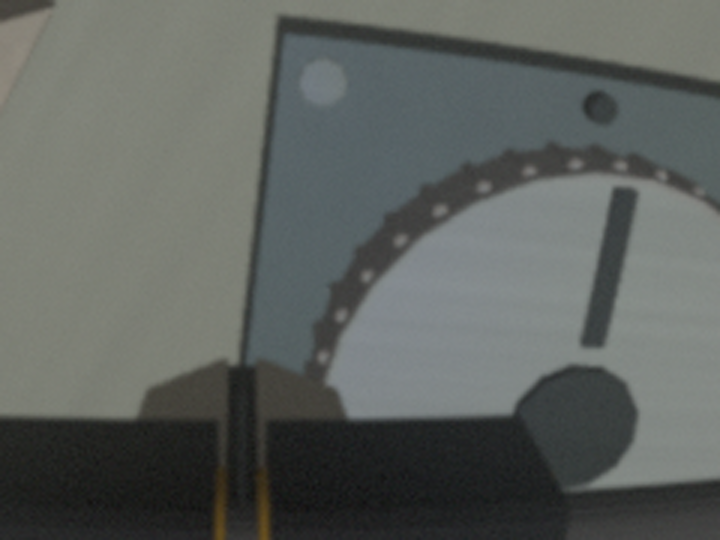

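Run:
```python
import numpy as np
for ph in range(108,276,6):
    a=np.radians(ph+3); t=np.array([-np.sin(a),np.cos(a)]); n=-np.array([np.cos(a),np.sin(a)])
    print(ph, np.round((6.5*t+1.3*n)/20,2), 'back', np.round(-t*7.5/20,2),'out',np.round(-n,2))
```

```text
108 [-0.28 -0.18] back [0.35 0.13] out [-0.36  0.93]
114 [-0.26 -0.21] back [0.33 0.17] out [-0.45  0.89]
120 [-0.24 -0.23] back [0.31 0.2 ] out [-0.54  0.84]
126 [-0.21 -0.26] back [0.29 0.24] out [-0.63  0.78]
132 [-0.18 -0.28] back [0.27 0.27] out [-0.71  0.71]
138 [-0.15 -0.29] back [0.24 0.29] out [-0.78  0.63]
144 [-0.12 -0.31] back [0.2  0.31] out [-0.84  0.54]
150 [-0.09 -0.32] back [0.17 0.33] out [-0.89  0.45]
156 [-0.06 -0.33] back [0.13 0.35] out [-0.93  0.36]
162 [-0.02 -0.33] back [0.1  0.36] out [-0.97  0.26]
168 [ 0.01 -0.33] back [0.06 0.37] out [-0.99  0.16]
174 [ 0.05 -0.33] back [0.02 0.37] out [-1.    0.05]
180 [ 0.08 -0.32] back [-0.02  0.37] out [-1.   -0.05]
186 [ 0.12 -0.31] back [-0.06  0.37] out [-0.99 -0.16]
192 [ 0.15 -0.3 ] back [-0.1   0.36] out [-0.97 -0.26]
198 [ 0.18 -0.28] back [-0.13  0.35] out [-0.93 -0.36]
204 [ 0.21 -0.26] back [-0.17  0.33] out [-0.89 -0.45]
210 [ 0.23 -0.24] back [-0.2   0.31] out [-0.84 -0.54]
216 [ 0.26 -0.21] back [-0.24  0.29] out [-0.78 -0.63]
222 [ 0.28 -0.18] back [-0.27  0.27] out [-0.71 -0.71]
228 [ 0.29 -0.15] back [-0.29  0.24] out [-0.63 -0.78]
234 [ 0.31 -0.12] back [-0.31  0.2 ] out [-0.54 -0.84]
240 [ 0.32 -0.09] back [-0.33  0.17] out [-0.45 -0.89]
246 [ 0.33 -0.06] back [-0.35  0.13] out [-0.36 -0.93]
252 [ 0.33 -0.02] back [-0.36  0.1 ] out [-0.26 -0.97]
258 [0.33 0.01] back [-0.37  0.06] out [-0.16 -0.99]
264 [0.33 0.05] back [-0.37  0.02] out [-0.05 -1.  ]
270 [0.32 0.08] back [-0.37 -0.02] out [ 0.05 -1.  ]
```

```bash
python3 -m jog '{"xyz":[[-0.24,-0.23,0],[-0.21,-0.26,0],[-0.18,-0.28,0],[-0.15,-0.29,0],[-0.12,-0.31,0]],"angular":[[0,0,1],[0,0,1],[0,0,1],[0,0,1],[0,0,1]]}' 1
cat >> h.py <<'E'
def st():
    o=bot.get_obs(); d=o['tool_pos'][:2]-[501.5,-174.5]; ph=np.degrees(np.arctan2(d[1],d[0]))%360
    a=np.radians(ph); f=o['contact_force'];r=o['tcp_rot']
    print('t %.2f phi %.1f R %.1f z %.1f yaw+180-phi %.1f tilt %.3f %.3f | Fout %.1f Ftan %.1f Fz %.1f'%(o['time'],ph,np.hypot(*d),o['tool_pos'][2],(np.degrees(r[2])+180-ph+180)%360-180,(r[0]%(2*np.pi))-np.pi,r[1],f[0]*np.cos(a)+f[1]*np.sin(a),-f[0]*np.sin(a)+f[1]*np.cos(a),f[2]))
def bar(name,z=79):
    im,P=snap('wrist',name); st()
    ang=np.radians(np.arange(0,360,1)); g=cv2.cvtColor(im,cv2.COLOR_BGR2GRAY)
    V=[]
    for a in ang:
        v=[]
        for r in range(22,42,2):
            u=proj('wrist',[501.5+r*np.cos(a),-174.5+r*np.sin(a),z],P); x,y=int(round(u[0])),int(round(u[1]))
            v.append(int(g[y,x]) if 0<=x<640 and 0<=y<400 else 255)
        V.append(v)
    V=np.array(V); dark=(V<115).mean(1)
    for s in np.where(dark>=.7)[0]: print(s,dark[s],end='; ')
    print(); return im,P
E
python3 - <<'E'
from h import *
im,P=bar('w3'); crop(im,240,100,260,200,3,'w3z')
E
```

```text
time: 5.35
tool_pos: [446.8, -143.9, 68.2]
tcp_rot: [3.139, 0.027, -0.502]
contact_force: [-2.6, 3.4, 6.1]
grip_width: 0.1
t 5.40 phi 151.4 R 62.6 z 68.2 yaw+180-phi 0.1 tilt -0.003 0.028 | Fout 4.5 Ftan -0.6 Fz 6.5
49 1.0; 50 1.0; 51 1.0; 52 1.0; 53 1.0; 54 1.0; 55 1.0; 56 1.0; 57 1.0; 58 0.8; 144 0.9; 145 1.0; 146 1.0; 147 1.0; 148 1.0; 149 1.0; 150 1.0; 151 1.0; 152 1.0; 153 1.0; 154 1.0; 155 1.0; 156 1.0; 157 1.0; 158 1.0; 159 1.0; 160 1.0; 161 1.0; 162 1.0; 163 1.0; 164 1.0; 165 1.0; 166 1.0; 167 1.0; 168 1.0; 169 1.0; 170 1.0; 171 1.0; 172 1.0; 173 1.0; 174 1.0; 175 1.0; 176 1.0; 177 1.0; 178 1.0; 179 1.0; 180 1.0; 181 1.0; 182 1.0; 183 1.0; 184 1.0; 185 1.0; 186 1.0; 187 1.0; 188 1.0; 189 1.0; 190 1.0; 191 1.0; 192 1.0; 193 1.0; 194 1.0; 195 1.0; 196 1.0; 197 1.0; 198 1.0; 199 1.0; 200 1.0; 201 1.0; 202 1.0; 203 1.0; 204 1.0; 205 1.0; 206 1.0; 207 1.0; 208 1.0; 209 1.0; 210 1.0; 211 1.0; 212 1.0; 213 1.0; 214 1.0; 215 1.0; 216 1.0; 217 1.0; 218 1.0; 219 1.0; 220 1.0; 221 1.0; 222 1.0; 223 1.0; 224 1.0; 225 1.0; 226 1.0; 227 1.0; 228 1.0; 229 1.0; 230 1.0; 231 1.0; 232 1.0; 233 1.0; 234 1.0; 235 1.0; 236 1.0; 237 1.0; 238 1.0; 239 1.0; 240 1.0; 241 1.0; 242 1.0; 243 1.0; 244 1.0; 245 1.0; 246 0.9; 267 0.7; 268 0.7; 269 0.7; 270 0.7; 271 0.7; 272 0.7; 273 0.7; 274 0.8; 275 0.8; 276 0.8; 277 0.8; 278 0.9; 279 0.9; 280 0.9; 281 0.9; 282 0.9; 283 1.0; 284 1.0; 285 1.0; 286 1.0; 287 1.0; 288 1.0; 289 1.0; 290 1.0; 291 1.0; 292 1.0; 293 1.0; 294 1.0; 295 1.0; 296 1.0; 297 1.0; 298 1.0; 299 1.0; 300 0.9; 301 0.9; 302 0.9; 303 0.9; 304 0.8; 305 0.8; 306 0.7; 307 0.7;
```

View pics/w3z.png

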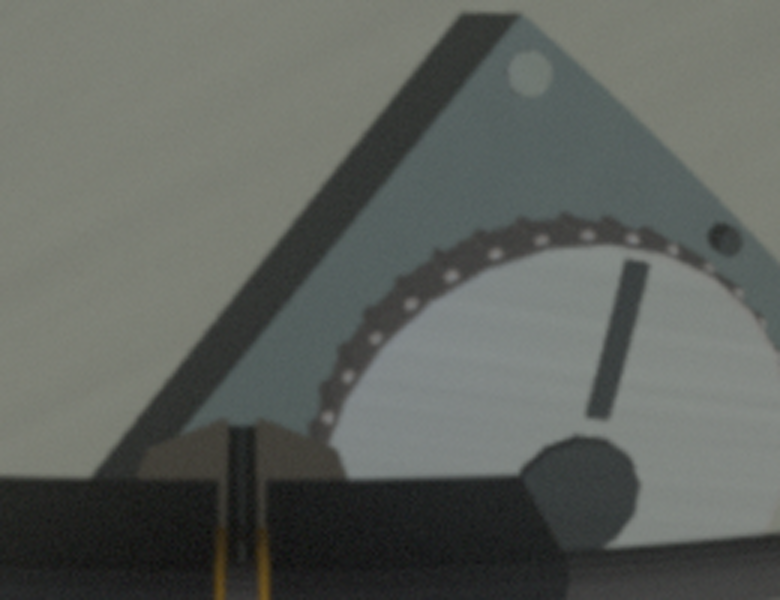

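```bash
python3 -m jog '{"xyz":[[-0.09,-0.32,0.01],[-0.06,-0.33,0.01],[-0.02,-0.33,0.01],[0.01,-0.33,0.01],[0.05,-0.33,0.01],[0.08,-0.32,0.01],[0.12,-0.31,0.01],[0.15,-0.3,0.01],[0.18,-0.28,0.01],[0.21,-0.26,0.01]],"angular":[[0,-0.03,1],[0,-0.03,1],[0,-0.03,1],[0,-0.03,1],[0,-0.03,1],[0,-0.03,1],[0,-0.03,1],[0,-0.03,1],[0,-0.03,1],[0,-0.03,1]]}' 1
python3 -c "
from h import *
st()"
```

```text
time: 6.4
tool_pos: [447.8, -205.2, 69.2]
tcp_rot: [-3.133, 0.021, 0.597]
contact_force: [-4.8, -1.5, 3.4]
grip_width: 0.3
t 6.40 phi 209.8 R 61.8 z 69.2 yaw+180-phi 4.4 tilt 0.008 0.021 | Fout 4.9 Ftan -1.1 Fz 3.4
```

```bash
python3 -m jog '{"xyz":[[0.23,-0.24,0],[0.26,-0.21,0],[0.28,-0.18,0],[0.29,-0.15,0],[0.31,-0.12,0],[0.32,-0.09,0],[0.33,-0.06,0],[0.33,-0.02,0],[0.33,0.01,0],[0.33,0.05,0]],"angular":[[0.02,-0.02,0.9],[0.02,-0.02,0.9],[0.02,-0.02,0.9],[0.02,-0.02,0.9],[0.03,-0.02,0.9],[0.03,0,0.9],[0.03,0,0.9],[0.03,0,0.9],[0.03,0,0.9],[0.03,0,0.9]]}' 1
python3 - <<'E'
from h import *
im,P=snap('wrist','w4');st(); crop(im,240,100,260,200,3,'w4z'); snap('scene','s4')
E
```

```text
time: 7.4
tool_pos: [504.1, -235.7, 70.2]
tcp_rot: [-3.125, 0.006, 1.583]
contact_force: [-1.2, -1.8, 1.8]
grip_width: 0.3
t 7.45 phi 273.4 R 61.3 z 70.3 yaw+180-phi -2.5 tilt 0.016 0.006 | Fout 2.2 Ftan -0.4 Fz 2.8
```

View pics/w4z.png

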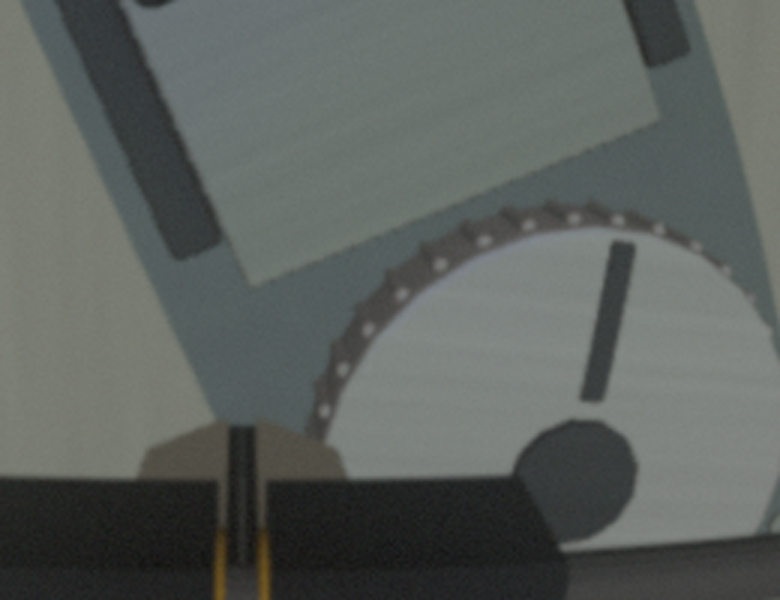

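View pics/s4.png

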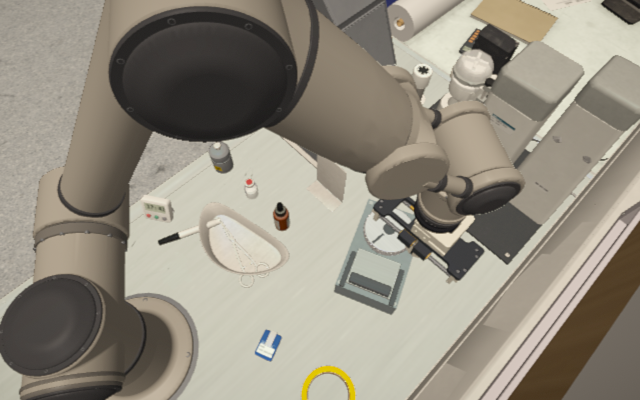

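```bash
python3 -m jog '{"xyz":[[0.03,-0.7,0],[-0.4,0,0],[-0.4,0.04,0],[-0.39,0.08,0],[-0.38,0.12,0],[-0.37,0.16,0],[-0.35,0.2,0],[-0.32,0.24,0],[-0.3,0.27,0],[-0.27,0.3,0]],"angular":[[0.1,0,0],[0.03,0,-1],[0.03,0,-1],[0.03,0,-1],[0.03,0,-1],[0,0,-1],[0,0,-1],[0,0,-1],[0,0,-1],[0,0,-1]]}' 1
python3 -c "
from h import *
st()"
```

```text
time: 8.5
tool_pos: [436.8, -218.7, 67.6]
tcp_rot: [-3.117, -0.019, 0.569]
contact_force: [0.3, -0.5, -0.0]
grip_width: 0.2
t 8.50 phi 214.3 R 78.3 z 67.6 yaw+180-phi -1.7 tilt 0.024 -0.019 | Fout 0.1 Ftan 0.6 Fz -0.0
```

```bash
cat >> h.py <<'E'
_st=st
def st():
    from scipy.spatial.transform import Rotation as Ro
    _st(); o=bot.get_obs(); z=Ro.from_euler('xyz',o['tcp_rot']).as_matrix()[:,2]
    c=np.cross(z,[0,0,-1]); print('tilt fix (fraction total)',np.round(np.degrees(c)/6,2))
E
python3 -c "
from h import *
st()"
```

```text
t 8.50 phi 214.3 R 78.3 z 67.6 yaw+180-phi -1.7 tilt 0.024 -0.019 | Fout 0.1 Ftan 0.6 Fz -0.0
tilt fix (fraction total) [-0.29  0.03  0.  ]
```

```bash
python3 -m jog '{"xyz":[[-0.22,0.33,0.02],[-0.18,0.36,0.02],[-0.14,0.37,0.02],[-0.1,0.39,0.02],[-0.06,0.4,0.02],[-0.02,0.4,0.02],[0.02,0.4,0.02],[0.06,0.4,0.02],[0.1,0.39,0.02],[0.14,0.37,0.02]],"angular":[[-0.03,0,-1],[-0.03,0,-1],[-0.03,0,-1],[-0.03,0,-1],[-0.03,0,-1],[-0.03,0,-1],[-0.03,0,-1],[-0.03,0,-1],[-0.03,0,-1],[-0.03,0,-1]]}' 1
python3 -c "
from h import *
st()"
```

```text
time: 9.5
tool_pos: [423.0, -136.4, 70.1]
tcp_rot: [3.141, -0.014, -0.557]
contact_force: [-0.7, 0.0, 0.6]
grip_width: 0.3
t 9.50 phi 154.1 R 87.2 z 70.1 yaw+180-phi -6.0 tilt -0.001 -0.014 | Fout 0.6 Ftan 0.3 Fz 0.6
tilt fix (fraction total) [0.08 0.11 0.  ]
```

```bash
python3 -m jog '{"xyz":[[0.29,0.31,0.01],[0.32,0.28,0.01],[0.35,0.25,0.01],[0.37,0.21,0.01],[0.39,0.17,0],[0.41,0.12,0],[0.42,0.09,0],[0.07,-0.2,0]],"angular":[[0.01,0.02,-0.86],[0.01,0.02,-0.86],[0.01,0.02,-0.86],[0.01,0.02,-0.86],[0.01,0.02,-0.86],[0.01,0.02,-0.86],[0.01,0.02,-0.86],[0,0,0]]}' 1
python3 -c "
from h import *
st()"
```

```text
time: 10.3
tool_pos: [473.8, -107.0, 69.7]
tcp_rot: [3.132, 0.006, -1.239]
contact_force: [0.3, -0.0, 0.3]
grip_width: 0.6
t 10.30 phi 112.3 R 73.0 z 69.7 yaw+180-phi -3.3 tilt -0.009 0.006 | Fout -0.1 Ftan -0.2 Fz 0.3
tilt fix (fraction total) [-0.03 -0.1  -0.  ]
```

```bash
python3 -m jog '{"xyz":[[0.11,-0.28,0],[0.08,-0.17,0],[-0.27,-0.19,0],[-0.26,-0.21,0],[-0.24,-0.23,0],[-0.21,-0.26,0],[-0.18,-0.28,0],[-0.15,-0.29,0],[-0.12,-0.31,0],[-0.09,-0.32,0]],"angular":[[0,0,0.2],[0,0,0.2],[0,-0.02,1],[0,-0.02,1],[0,-0.02,1],[0,-0.02,1],[0,-0.02,1],[0,-0.02,1],[0,-0.02,1],[0,-0.02,1]]}' 1
python3 - <<'E'
from h import *
im,P=snap('wrist','w5');st(); crop(im,240,100,260,200,3,'w5z')
E
```

```text
time: 11.3
tool_pos: [439.6, -156.9, 69.4]
tcp_rot: [-3.14, 0.008, -0.309]
contact_force: [-0.1, 0.3, -0.4]
grip_width: -0.2
t 11.35 phi 164.9 R 64.3 z 69.4 yaw+180-phi -2.3 tilt 0.001 0.007 | Fout -0.0 Ftan 0.5 Fz -0.1
tilt fix (fraction total) [-0.03 -0.06 -0.  ]
```

View pics/w5z.png

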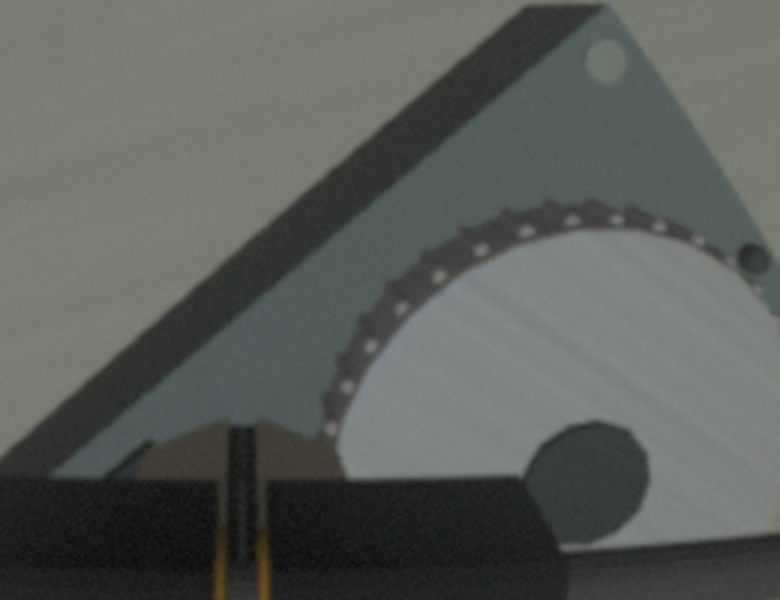

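```bash
python3 -m jog '{"xyz":[[0.18,-0.05,0.02],[0.02,-0.33,0.01],[0.06,-0.33,0.01],[0.1,-0.32,0.01],[0.13,-0.31,0.01],[0.16,-0.29,0.01],[0.19,-0.27,0.01],[0.22,-0.25,0.01],[0.25,-0.23,0.01],[0.27,-0.2,0.01]],"angular":[[0,0,0.4],[0,-0.02,1],[0,-0.02,1],[0,-0.02,1],[0,-0.02,1],[0,-0.02,1],[0,-0.02,0.9],[0,-0.02,0.9],[0,-0.02,0.9],[0,-0.02,0.9]]}' 1
python3 - <<'E'
from h import *
im,P=snap('wrist','w6');st(); crop(im,240,100,260,200,3,'w6z')
E
```

```text
time: 12.35
tool_pos: [449.5, -209.8, 70.1]
tcp_rot: [-3.124, 0.029, 0.668]
contact_force: [-8.5, -5.5, 4.9]
grip_width: 0.3
t 12.40 phi 215.2 R 62.7 z 70.2 yaw+180-phi 3.4 tilt 0.016 0.029 | Fout 10.7 Ftan 0.8 Fz 4.0
tilt fix (fraction total) [ 0.06 -0.31  0.  ]
```

View pics/w6z.png

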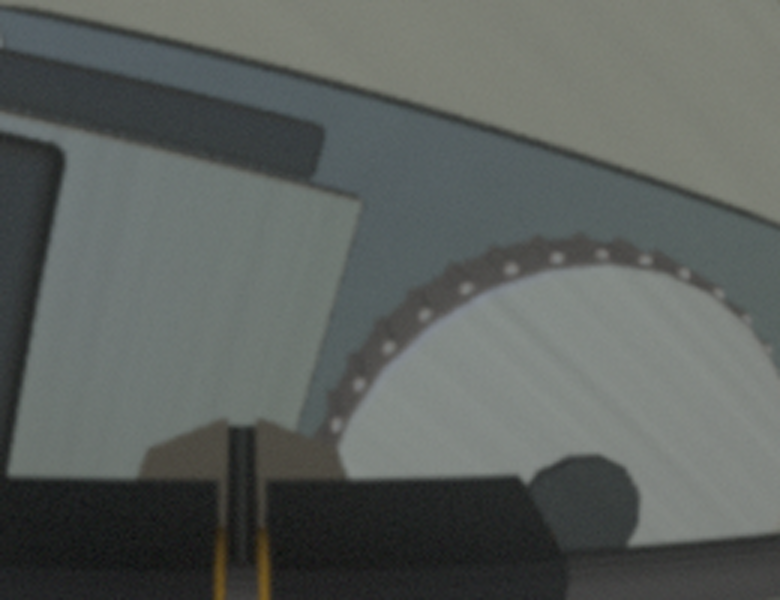

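```bash
python3 -m jog '{"xyz":[[0.27,-0.19,0.01],[0.28,-0.17,0.01],[0.3,-0.14,0.01],[0.31,-0.11,0.01],[0.32,-0.08,0.01],[0.33,-0.05,0.01],[0.33,-0.01,0.01],[0.33,0.03,0],[0.33,0.06,0],[0.32,0.09,0]],"angular":[[0,-0.05,0.9],[0,-0.05,0.9],[0,-0.04,0.9],[0,-0.03,0.9],[-0.02,-0.02,0.9],[-0.02,0,0.9],[-0.03,0,0.9],[-0.03,0,0.9],[-0.03,0,0.9],[-0.03,0,0.9]]}' 1
python3 - <<'E'
from h import *
im,P=snap('wrist','w7');st(); crop(im,240,100,260,200,3,'w7z')
im,P=snap('scene','s7');crop(im,320,180,120,100,6,'s7z')
im,P=snap('side','d7');crop(im,250,130,120,100,6,'d7z')
E
```

```text
time: 13.4
tool_pos: [505.5, -235.5, 73.1]
tcp_rot: [-3.138, 0.053, 1.641]
contact_force: [-1.4, -4.3, 1.6]
grip_width: 0.4
t 13.45 phi 274.6 R 61.0 z 73.2 yaw+180-phi -0.2 tilt 0.002 0.054 | Fout 3.0 Ftan -0.5 Fz 2.0
tilt fix (fraction total) [0.51 0.02 0.  ]
```

View pics/w7z.png

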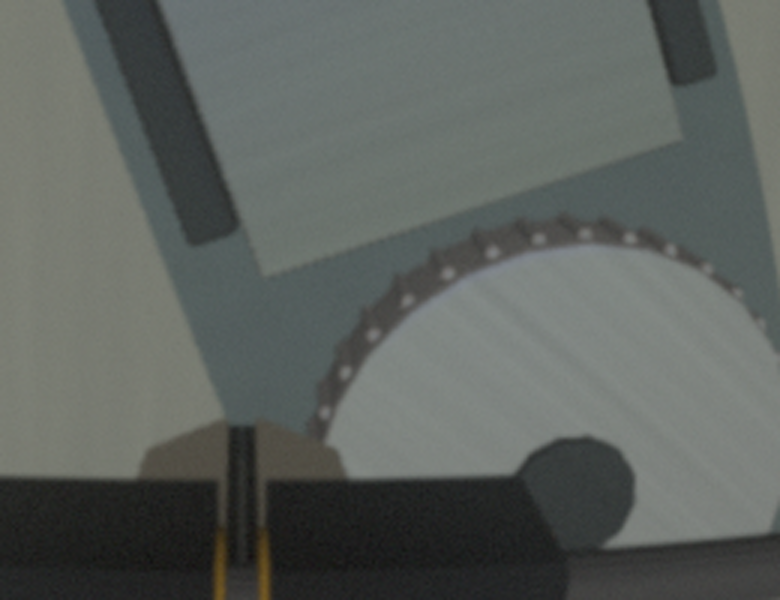

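View pics/s7z.png

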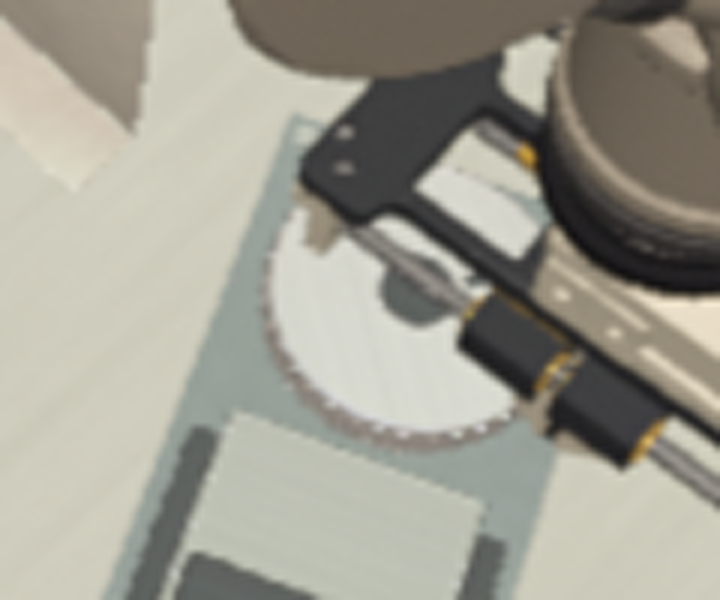

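View pics/d7z.png

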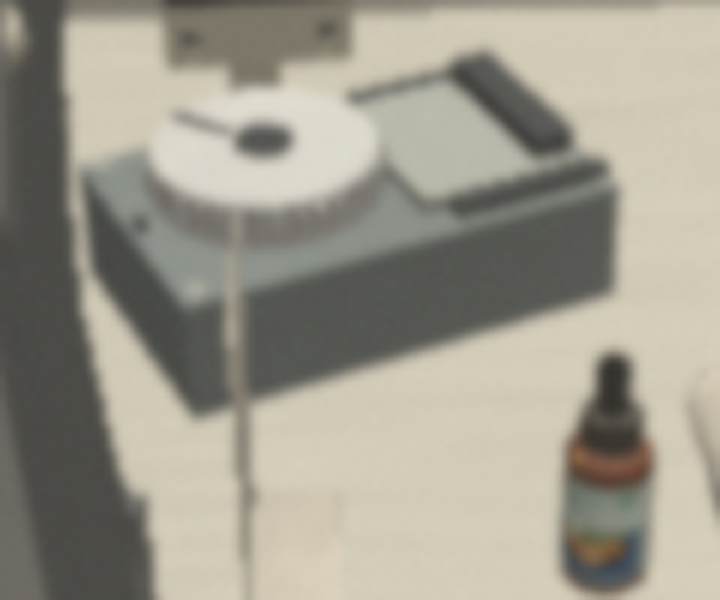

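The side view shows the bar clearly, with its tip at zoomed (175,117) and the hub at (263,138). I'll work out its angle.

```bash
cat >> h.py <<'E'
def side_ang(tip,hub,z,x0=250,y0=130,s=6):
    a=plane('side',(x0+tip[0]/s-.4,y0+tip[1]/s-.4),z);b=plane('side',(x0+hub[0]/s-.4,y0+hub[1]/s-.4),z)
    d=(a-b)[:2]; print('hub',np.round(b,1),'len',np.round(np.hypot(*d),1),'world ang',np.round(np.degrees(np.arctan2(d[1],d[0]))%360,1))
E
python3 - <<'E'
from h import *
side_ang((175,117),(263,138),82.3)
b=[220,122];side_ang((137,146),(220,122),79,s=5)
E
```

```text
hub [ 504.6 -176.7   82.3] len 42.1 world ang 332.1
hub [ 504.4 -175.4   79. ] len 45.4 world ang 26.8
```

```bash
python3 -m jog '{"xyz":[[0.03,-0.7,0],[-0.4,0,0],[-0.4,0.04,0],[-0.39,0.08,0],[-0.38,0.12,0],[-0.37,0.17,0],[-0.34,0.21,0],[-0.31,0.25,0],[-0.29,0.28,0],[-0.26,0.31,0]],"angular":[[0.05,0,0],[0.05,0,-1],[0.05,0,-1],[0.05,0,-1],[0.05,0,-1],[0.05,0,-1],[0.05,0,-1],[0.05,0,-1],[0.05,0,-1],[0.05,0,-1]]}' 1
python3 -c "
from h import *
st()"
```

```text
time: 14.55
tool_pos: [436.4, -222.7, 70.2]
tcp_rot: [-3.108, -0.002, 0.627]
contact_force: [0.2, 0.2, -0.4]
grip_width: 0.2
t 14.55 phi 216.5 R 81.0 z 70.2 yaw+180-phi -0.6 tilt 0.034 -0.002 | Fout -0.2 Ftan -0.0 Fz -0.4
tilt fix (fraction total) [-0.27 -0.17 -0.  ]
```

```bash
python3 -m jog '{"xyz":[[-0.2,0.37,0.02],[-0.16,0.39,0.02],[-0.12,0.4,0.02],[-0.08,0.41,0.02],[-0.04,0.42,0.02],[0.01,0.42,0.02],[0.06,0.42,0.02],[0.1,0.41,0.02],[0.14,0.39,0.02],[0.19,0.38,0.02]],"angular":[[-0.03,-0.02,-1],[-0.03,-0.02,-1],[-0.03,-0.02,-1],[-0.03,-0.02,-1],[-0.03,-0.02,-1],[-0.03,-0.02,-1],[-0.03,-0.02,-1],[-0.03,-0.02,-1],[-0.03,-0.02,-1],[-0.03,-0.02,-1]]}' 1
python3 -c "
from h import *
st()"
```

```text
time: 15.55
tool_pos: [427.7, -142.7, 71.8]
tcp_rot: [-3.126, -0.011, -0.499]
contact_force: [0.4, -0.2, -0.1]
grip_width: 0.4
t 15.55 phi 156.7 R 80.4 z 71.8 yaw+180-phi -5.2 tilt 0.016 -0.011 | Fout -0.4 Ftan -0.0 Fz -0.1
tilt fix (fraction total) [-0.08  0.17  0.  ]
```

```bash
python3 -m jog '{"xyz":[[0.26,0.33,0],[0.29,0.29,0],[0.33,0.27,0],[0.35,0.23,0],[0.37,0.19,0],[0.4,0.15,0],[0.41,0.1,0],[0.05,-0.15,0],[0.08,-0.17,0]],"angular":[[-0.01,0.02,-0.9],[-0.01,0.02,-0.9],[-0.01,0.02,-0.9],[-0.01,0.02,-0.9],[-0.01,0.02,-0.9],[-0.01,0.02,-0.9],[-0.01,0.02,-0.9],[0,0,0],[0,0,0]]}' 1
python3 -c "
from h import *
st()"
```

```text
time: 16.45
tool_pos: [474.5, -116.4, 69.3]
tcp_rot: [3.137, 0.012, -1.21]
contact_force: [-4.9, 18.2, 6.9]
grip_width: 0.7
t 16.45 phi 114.9 R 64.0 z 69.3 yaw+180-phi -4.2 tilt -0.004 0.012 | Fout 18.6 Ftan -3.2 Fz 6.9
tilt fix (fraction total) [-0.09 -0.08 -0.  ]
```

```bash
python3 -m jog '{"xyz":[[-0.26,-0.21,0.01],[-0.24,-0.23,0.01],[-0.21,-0.26,0.01],[-0.18,-0.28,0.01],[-0.15,-0.29,0.01],[-0.12,-0.31,0.01],[-0.08,-0.32,0.01],[-0.05,-0.33,0.01],[-0.01,-0.33,0.01],[0.02,-0.33,0.01]],"angular":[[0,-0.02,1],[0,-0.02,1],[0,-0.02,1],[0,-0.02,1],[0,-0.02,1],[0,-0.02,1],[0,-0.02,1],[0,-0.02,1],[0,-0.02,1],[0,-0.02,1]]}' 1
python3 -c "
from h import *
st()"
```

```text
time: 17.45
tool_pos: [436.1, -172.3, 70.4]
tcp_rot: [-3.129, 0.022, -0.108]
contact_force: [-1.0, 1.2, 0.9]
grip_width: 0.2
t 17.45 phi 178.1 R 65.4 z 70.4 yaw+180-phi -4.3 tilt 0.012 0.022 | Fout 1.1 Ftan -1.1 Fz 0.9
tilt fix (fraction total) [-0.14 -0.2  -0.  ]
```

```bash
python3 -m jog '{"xyz":[[0.15,-0.31,0.01],[0.14,-0.31,0.01],[0.15,-0.3,0.01],[0.17,-0.29,0.01],[0.2,-0.27,0.01],[0.23,-0.25,0.01],[0.25,-0.22,0.01],[0.27,-0.2,0.01],[0.29,-0.17,0.01],[0.3,-0.14,0.01]],"angular":[[-0.02,-0.04,1],[-0.02,-0.04,1],[-0.02,-0.04,1],[-0.02,-0.04,1],[-0.02,-0.04,1],[0,-0.03,1],[0,-0.03,1],[0,-0.03,1],[0,-0.02,1],[0,-0.02,1]]}' 1
python3 -c "
from h import *
st()"
```

```text
time: 18.45
tool_pos: [464.0, -226.4, 70.6]
tcp_rot: [-3.13, 0.009, 0.996]
contact_force: [-2.7, -2.1, 1.3]
grip_width: 0.4
t 18.45 phi 234.1 R 64.0 z 70.6 yaw+180-phi 2.9 tilt 0.012 0.009 | Fout 3.3 Ftan -0.9 Fz 1.3
tilt fix (fraction total) [ 0.01 -0.14  0.  ]
```

```bash
python3 -m jog '{"xyz":[[0.31,-0.11,0.01],[0.32,-0.08,0.01],[0.33,-0.05,0.01],[0.33,-0.01,0.01],[0.33,0.03,0.01],[0.33,0.06,0.01],[0.32,0.09,0.01]],"angular":[[0,-0.02,0.9],[0,-0.02,0.9],[0,-0.02,0.9],[0,-0.02,0.9],[0,-0.02,0.9],[0,0,0.9],[0,0,0.9]]}' 1
python3 - <<'E'
from h import *
st()
im,P=snap('side','d8');crop(im,250,130,120,100,6,'d8z')
im,P=snap('wrist','w8'); crop(im,240,100,260,200,3,'w8z')
E
```

```text
time: 19.15
tool_pos: [503.3, -237.6, 71.8]
tcp_rot: [-3.132, 0.01, 1.691]
contact_force: [-1.7, -4.2, 1.2]
grip_width: 0.5
t 19.15 phi 271.7 R 63.1 z 71.8 yaw+180-phi 5.2 tilt 0.009 0.010 | Fout 4.1 Ftan -1.8 Fz 1.2
tilt fix (fraction total) [ 0.1  -0.08  0.  ]
```

View pics/d8z.png

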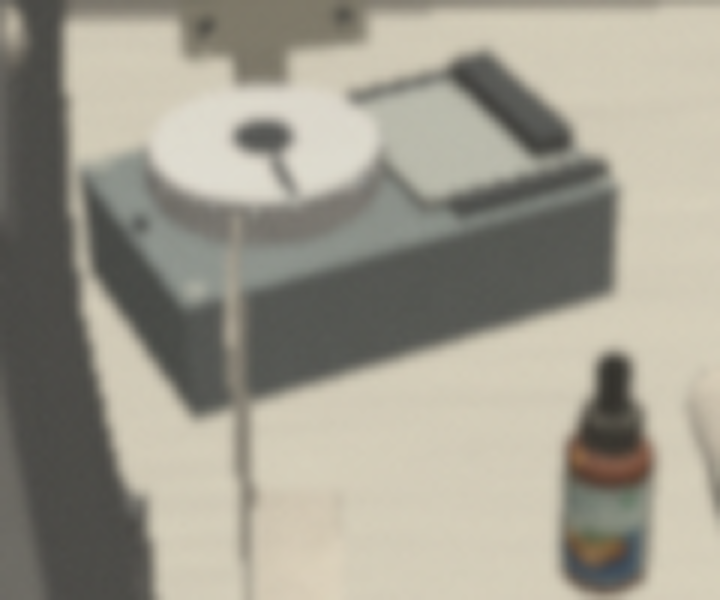

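View pics/w8z.png

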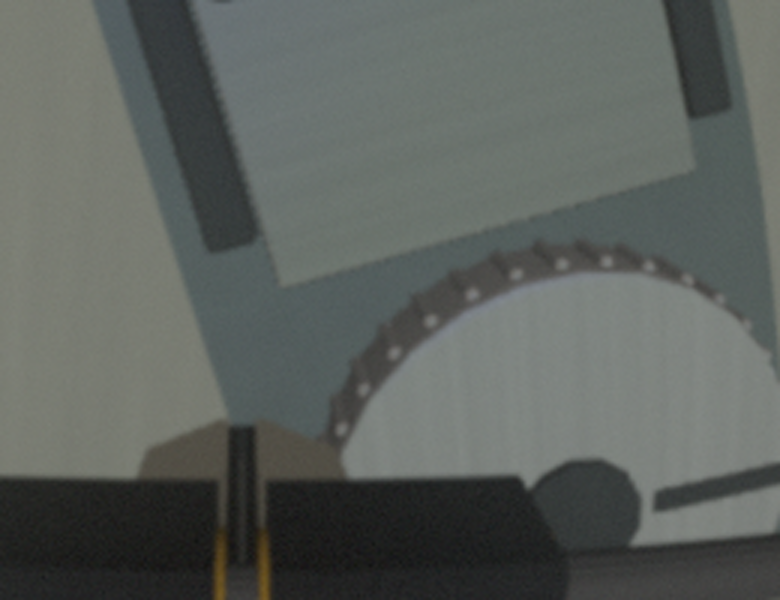

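Run:
```python
from h import *
side_ang((294,194),(263,136),84)
P=KRt('wrist')
d=plane('wrist',(240+780/3-.4,100+472/3-.4),84,P)-plane('wrist',(240+655/3-.4,100+502/3-.4),84,P); print(np.degrees(np.arctan2(d[1],d[0])))
```

```text
hub [ 504.5 -175.4   84. ] len 48.0 world ang 105.3
106.49374090847213
```

```bash
python3 -m jog '{"xyz":[[0.02,-0.65,0],[-0.4,0,0.02],[-0.4,0.04,0.02],[-0.39,0.08,0.02],[-0.38,0.12,0.02],[-0.36,0.17,0.02],[-0.34,0.22,0.02],[-0.31,0.26,0.02],[-0.28,0.29,0.02],[-0.25,0.32,0.02]],"angular":[[0,0,-0.4],[0,0,-1],[0,0,-1],[0,0,-1],[0,0,-1],[0,0,-1],[0,0,-1],[0,0,-1],[0,0,-1],[0,0,-1]]}' 1
python3 -c "
from h import *
st()"
```

```text
time: 20.25
tool_pos: [433.3, -226.2, 73.1]
tcp_rot: [-3.124, 0.006, 0.622]
contact_force: [0.8, 0.1, 0.1]
grip_width: 0.3
t 20.25 phi 217.2 R 85.6 z 73.1 yaw+180-phi -1.5 tilt 0.018 0.006 | Fout -0.8 Ftan 0.4 Fz 0.1
tilt fix (fraction total) [-0.11 -0.14 -0.  ]
```

```bash
python3 -m jog '{"xyz":[[-0.2,0.37,0.01],[-0.16,0.39,0.01],[-0.12,0.4,0.01],[-0.08,0.41,0.01],[-0.04,0.42,0.01],[0.01,0.42,0.01],[0.06,0.42,0.01],[0.1,0.41,0.01],[0.14,0.39,0.01],[0.19,0.38,0.01]],"angular":[[-0.01,0,-1],[-0.01,0,-1],[-0.01,0,-1],[-0.01,0,-1],[-0.01,0,-1],[-0.01,0,-1],[-0.01,0,-1],[-0.01,0,-0.9],[-0.01,0,-0.9],[-0.01,0,-0.9]]}' 1
python3 -c "
from h import *
st()"
```

```text
time: 21.25
tool_pos: [423.8, -148.5, 73.6]
tcp_rot: [-3.125, 0.014, -0.484]
contact_force: [0.0, -0.4, -0.6]
grip_width: 0.5
t 21.25 phi 161.5 R 81.9 z 73.6 yaw+180-phi -9.2 tilt 0.016 0.014 | Fout -0.1 Ftan 0.4 Fz -0.6
tilt fix (fraction total) [-0.2  -0.05 -0.  ]
```

```bash
python3 -m jog '{"xyz":[[0.24,0.33,0],[0.27,0.3,0],[0.3,0.27,0],[0.33,0.24,0],[0.35,0.2,0],[0.37,0.16,0],[0.39,0.12,0],[0.4,0.08,0],[0.06,-0.13,0]],"angular":[[-0.02,0,-0.82],[-0.02,0,-0.82],[-0.02,0,-0.82],[-0.02,0,-0.82],[-0.02,0,-0.82],[-0.02,0,-0.82],[-0.02,0,-0.82],[-0.02,0,-0.82],[0,0,0]]}' 1
python3 -c "
from h import *
st()"
```

```text
time: 22.15
tool_pos: [473.5, -117.6, 71.7]
tcp_rot: [-3.141, 0.018, -1.242]
contact_force: [-4.8, 16.2, 7.5]
grip_width: 0.7
t 22.15 phi 116.2 R 63.4 z 71.7 yaw+180-phi -7.3 tilt 0.000 0.018 | Fout 16.6 Ftan -2.9 Fz 7.5
tilt fix (fraction total) [-0.16 -0.05 -0.  ]
```

```bash
python3 -m jog '{"xyz":[[-0.24,-0.24,0.01],[-0.21,-0.26,0.01],[-0.18,-0.28,0.01],[-0.15,-0.3,0.01],[-0.11,-0.32,0.01],[-0.08,-0.33,0.01],[-0.04,-0.33,0.01],[-0.01,-0.34,0.01],[0.03,-0.34,0.01],[0.06,-0.33,0.01]],"angular":[[-0.02,-0.01,1],[-0.02,-0.02,1],[-0.02,-0.02,1],[0,-0.02,1],[0,-0.02,1],[0,-0.02,1],[0,-0.02,1],[0,-0.02,1],[0,-0.02,1],[0,-0.02,1]]}' 1
python3 -c "
from h import *
st()"
```

```text
time: 23.15
tool_pos: [437.2, -172.2, 72.7]
tcp_rot: [-3.129, 0.042, -0.181]
contact_force: [-3.1, 2.6, 3.7]
grip_width: 0.3
t 23.15 phi 178.0 R 64.4 z 72.7 yaw+180-phi -8.4 tilt 0.013 0.042 | Fout 3.2 Ftan -2.4 Fz 3.7
tilt fix (fraction total) [-0.19 -0.38 -0.  ]
```

```bash
python3 -m jog '{"xyz":[[0.11,-0.32,0.01],[0.14,-0.31,0.01],[0.16,-0.3,0.01],[0.18,-0.29,0.01],[0.21,-0.27,0.01],[0.24,-0.25,0.01],[0.26,-0.22,0.01],[0.28,-0.2,0.01],[0.3,-0.17,0.01],[0.31,-0.14,0.01]],"angular":[[-0.02,-0.06,1],[-0.02,-0.06,1],[-0.02,-0.06,1],[-0.02,-0.06,1],[-0.02,-0.06,1],[0,-0.05,1],[0,-0.05,1],[0,-0.05,1],[0,-0.04,1],[0,-0.04,1]]}' 1
python3 -c "
from h import *
st()"
```

```text
time: 24.15
tool_pos: [466.4, -227.0, 73.3]
tcp_rot: [-3.134, 0.011, 0.88]
contact_force: [-2.4, -1.0, 2.1]
grip_width: 0.7
t 24.15 phi 236.2 R 63.2 z 73.3 yaw+180-phi -5.8 tilt 0.007 0.011 | Fout 2.2 Ftan -1.4 Fz 2.1
tilt fix (fraction total) [ 0.03 -0.12  0.  ]
```

```bash
python3 -m jog '{"xyz":[[0.32,-0.11,0.01],[0.33,-0.08,0.01],[0.33,-0.05,0.01],[0.33,-0.01,0.01],[0.33,0.03,0.01],[0.33,0.06,0.01],[0.32,0.09,0.01]],"angular":[[0,-0.02,0.9],[0,-0.02,0.9],[0,-0.02,0.9],[0,-0.02,0.9],[0,-0.02,0.9],[0,0,0.9],[0,0,0.9]]}' 1
python3 - <<'E'
from h import *
st()
im,P=snap('side','d9');crop(im,250,130,120,100,6,'d9z')
im,P=snap('wrist','w9'); crop(im,240,100,260,200,3,'w9z')
E
```

```text
time: 24.85
tool_pos: [506.4, -236.9, 74.1]
tcp_rot: [-3.134, 0.008, 1.546]
contact_force: [-2.2, -2.2, 1.4]
grip_width: 0.2
t 24.85 phi 274.4 R 62.6 z 74.1 yaw+180-phi -5.9 tilt 0.007 0.008 | Fout 2.0 Ftan -2.4 Fz 1.4
tilt fix (fraction total) [ 0.08 -0.07  0.  ]
```

View pics/d9z.png

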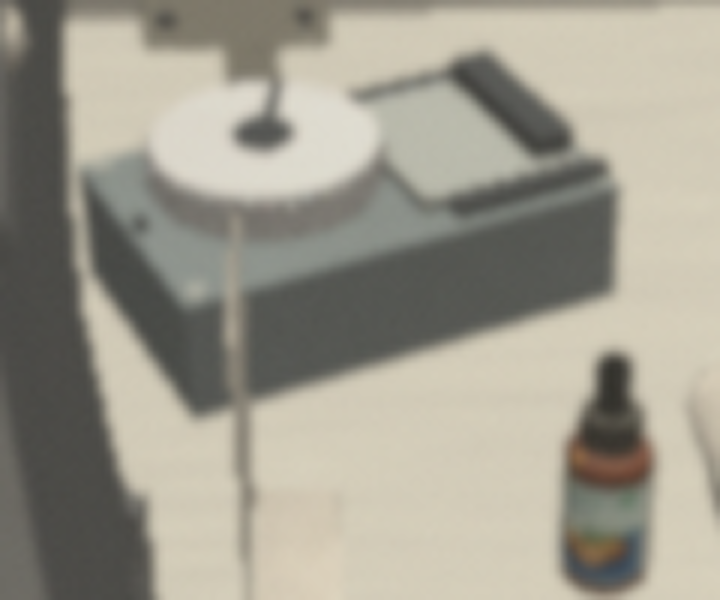

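View pics/w9z.png

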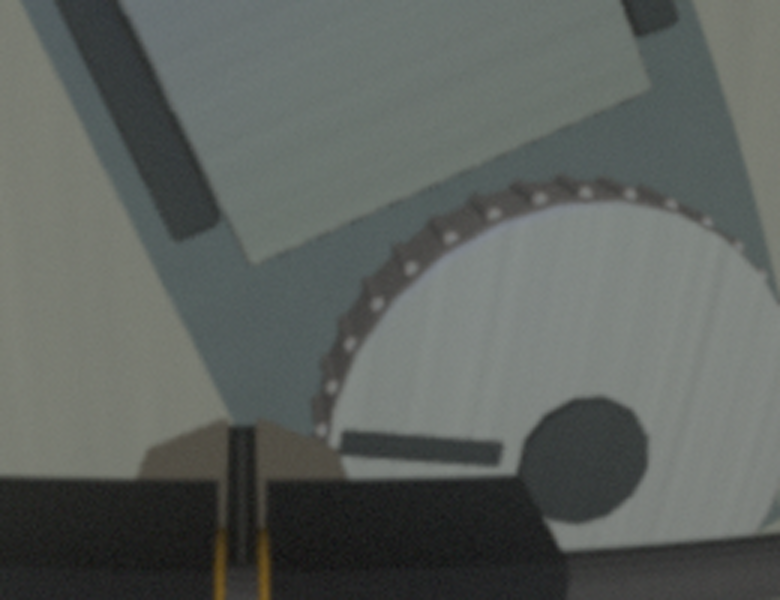

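Run:
```python
from h import *
side_ang((276,78),(263,133),85.6)
P=KRt('wrist')
d=plane('wrist',(240+342/3-.4,100+443/3-.4),85.6,P)-plane('wrist',(240+500/3-.4,100+454/3-.4),85.6,P); print(np.degrees(np.arctan2(d[1],d[0]))%360)
```

```text
hub [ 504.5 -175.1   85.6] len 46.6 world ang 263.5
263.0961397125711
```

```bash
python3 -m jog '{"xyz":[[0.02,-0.65,0],[-0.4,0,0.01],[-0.4,0.04,0.01],[-0.39,0.08,0.01],[-0.38,0.12,0.01],[-0.36,0.17,0.01],[-0.34,0.22,0.01],[-0.31,0.26,0.01],[-0.28,0.29,0.01],[-0.25,0.32,0.01]],"angular":[[0,0,-0.2],[0,0,-0.9],[0,0,-0.9],[0,0,-0.9],[0,0,-1],[0,0,-1],[0,0,-1],[0,0,-1],[0,0,-1],[0,0,-1]]}' 1
python3 -c "
from h import *
st()"
```

```text
time: 25.95
tool_pos: [438.0, -227.7, 73.9]
tcp_rot: [-3.13, 0.005, 0.525]
contact_force: [0.5, -0.4, -0.7]
grip_width: 0.0
t 25.95 phi 219.9 R 82.8 z 73.9 yaw+180-phi -9.9 tilt 0.012 0.005 | Fout -0.1 Ftan 0.7 Fz -0.7
tilt fix (fraction total) [-0.08 -0.1  -0.  ]
```

```bash
python3 -m jog '{"xyz":[[-0.2,0.37,0.01],[-0.16,0.39,0.01],[-0.12,0.4,0.01],[-0.08,0.41,0.01],[-0.04,0.42,0.01],[0.01,0.42,0.01],[0.06,0.42,0.01],[0.1,0.41,0.01],[0.14,0.39,0.01],[0.19,0.38,0.01]],"angular":[[-0.02,0,-1],[-0.02,0,-1],[-0.02,0,-1],[-0.02,0,-1],[-0.02,0,-1],[-0.02,0,-1],[-0.02,0,-1],[-0.02,0,-0.9],[-0.02,0,-0.9],[-0.02,0,-0.9]]}' 1
python3 -c "
from h import *
st()"
```

```text
time: 26.95
tool_pos: [430.3, -151.9, 74.9]
tcp_rot: [3.139, 0.009, -0.588]
contact_force: [-0.2, -0.5, 0.6]
grip_width: 0.4
t 26.95 phi 162.4 R 74.7 z 74.9 yaw+180-phi -16.1 tilt -0.003 0.009 | Fout 0.0 Ftan 0.5 Fz 0.6
tilt fix (fraction total) [-0.02 -0.09 -0.  ]
```

```bash
python3 -m jog '{"xyz":[[0.15,0.34,0.01],[0.19,0.32,0.01],[0.24,0.29,0.01],[0.27,0.25,0.01],[0.3,0.22,0.01],[0.32,0.19,0.01],[0.34,0.15,0.01],[0.35,0.12,0.01],[0.03,-0.1,0]],"angular":[[0,-0.01,-0.67],[0,-0.01,-0.67],[0,-0.01,-0.67],[0,-0.01,-0.67],[0,-0.01,-0.67],[0,-0.01,-0.67],[0,-0.01,-0.67],[0,-0.01,-0.67],[0,0,0]]}' 1
python3 -c "
from h import *
st()"
```

```text
time: 27.85
tool_pos: [472.4, -119.7, 75.4]
tcp_rot: [-3.139, 0.013, -1.219]
contact_force: [-2.9, 10.2, 3.4]
grip_width: 0.1
t 27.85 phi 117.9 R 62.1 z 75.4 yaw+180-phi -7.8 tilt 0.002 0.013 | Fout 10.3 Ftan -2.2 Fz 3.4
tilt fix (fraction total) [-0.12 -0.02 -0.  ]
```

```bash
python3 -m jog '{"xyz":[[-0.24,-0.24,0.01],[-0.21,-0.26,0.01],[-0.18,-0.28,0.01],[-0.15,-0.3,0.01],[-0.11,-0.32,0.01],[-0.08,-0.33,0.01],[-0.04,-0.33,0.01],[-0.01,-0.34,0.01],[0.03,-0.34,0.01],[0.06,-0.33,0.01]],"angular":[[-0.02,-0.01,1],[-0.02,-0.02,1],[-0.02,-0.02,1],[0,-0.02,1],[0,-0.02,1],[0,-0.02,1],[0,-0.02,1],[0,-0.02,1],[0,-0.02,1],[0,-0.02,1]]}' 1
python3 - <<'E'
from h import *
st()
im,P=snap('side','d10');crop(im,250,130,120,100,6,'d10z')
E
```

```text
time: 28.85
tool_pos: [438.4, -178.1, 76.1]
tcp_rot: [-3.128, 0.027, -0.145]
contact_force: [-0.9, 2.4, 2.6]
grip_width: 0.7
t 28.85 phi 183.2 R 63.2 z 76.1 yaw+180-phi -11.5 tilt 0.013 0.027 | Fout 0.8 Ftan -2.4 Fz 2.6
tilt fix (fraction total) [-0.16 -0.24 -0.  ]
```

View pics/d10z.png

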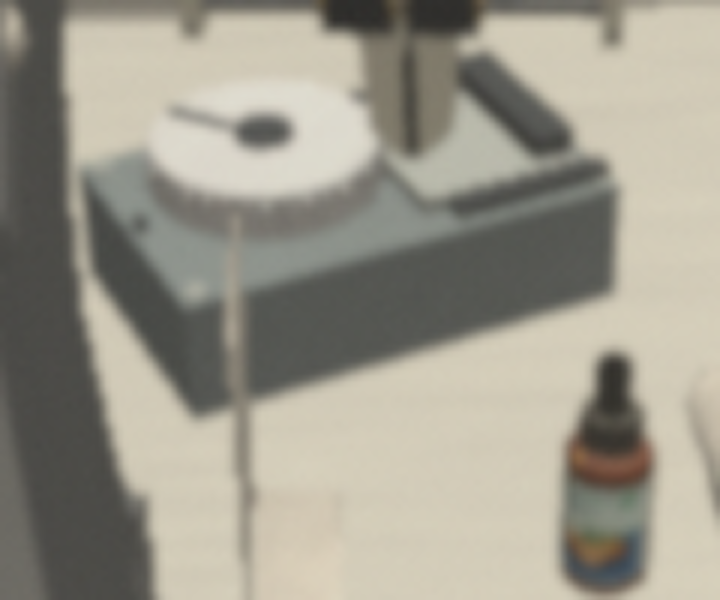

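Run:
```python
from h import *
side_ang((170,109),(263,131),86.3)
```

```text
hub [ 504.4 -175.5   86.3] len 44.3 world ang 332.2
```

```bash
python3 -m jog '{"xyz":[[0.14,-0.31,0.01],[0.16,-0.3,0.01],[0.18,-0.28,0.01],[0.21,-0.27,0.01],[0.24,-0.25,0.01],[0.26,-0.22,0.01],[0.28,-0.19,0.01],[0.3,-0.17,0.01],[0.31,-0.14,0.01]],"angular":[[-0.02,-0.04,1],[-0.02,-0.04,1],[-0.02,-0.04,1],[-0.02,-0.04,1],[-0.02,-0.04,1],[0,-0.03,1],[0,-0.03,1],[0,-0.03,1],[0,-0.02,1]]}' 1
python3 - <<'E'
from h import *
st()
im,P=snap('side','d11');crop(im,250,130,120,100,6,'d11z')
E
```

```text
time: 29.8
tool_pos: [467.0, -226.0, 76.6]
tcp_rot: [-3.133, 0.017, 0.81]
contact_force: [-2.8, -1.8, 2.1]
grip_width: 0.1
t 29.80 phi 236.2 R 62.0 z 76.6 yaw+180-phi -9.8 tilt 0.009 0.017 | Fout 3.0 Ftan -1.3 Fz 2.1
tilt fix (fraction total) [ 0.06 -0.17  0.  ]
```

View pics/d11z.png

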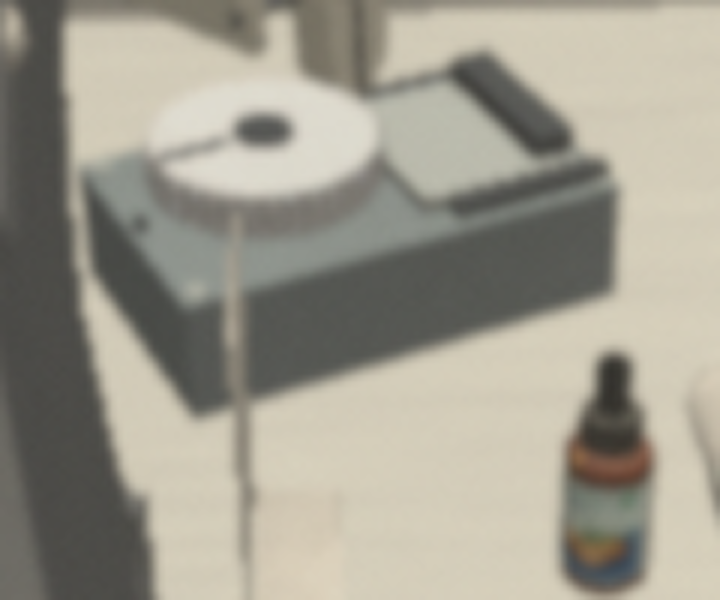

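Run:
```python
from h import *
side_ang((163,159),(263,130),87)
c,d=ray('side',(250+263/6-.4,130+130/6-.4))
# hub height: where ray is nearest the axis (same offset as first side reading 504.4,-175.4)
for z in (79,83,87,91): print(z,np.round(c+d*(z-c[2])/d[2],1))
```

```text
hub [ 504.4 -175.2   87. ] len 45.5 world ang 27.2
79 [ 504.9 -188.9   79. ]
83 [ 504.6 -182.    83. ]
87 [ 504.4 -175.2   87. ]
91 [ 504.1 -168.3   91. ]
```

```bash
python3 -m jog '{"xyz":[[-0.42,-0.62,0],[-0.4,-0.1,0.8],[-0.8,0,0.8],[-0.9,0,0.1],[-0.9,0,0],[-0.9,0,0],[-0.9,0,0],[0,0,0]],"angular":[[0,-0.03,0],[0,-0.03,-0.6],[0,-0.03,-0.6],[0,-0.03,-0.6],[0,-0.03,-0.6],[0,-0.03,-0.6],[0,0,-0.6],[0,0,0]]}' 1
python3 - <<'E'
from h import *
st(); print(bot.get_obs()['tcp_rot'])
im,P=snap('side','d12');crop(im,250,130,120,100,6,'d12z')
im,P=snap('wrist','w12')
im,P=snap('scene','s12');crop(im,320,190,120,130,4.5,'s12z')
E
```

```text
time: 30.65
tool_pos: [358.1, -243.3, 110.7]
tcp_rot: [3.137, -0.001, 0.383]
contact_force: [0.6, -0.5, -1.2]
grip_width: 0.5
t 30.65 phi 205.6 R 159.1 z 110.7 yaw+180-phi -3.6 tilt -0.004 -0.001 | Fout -0.3 Ftan 0.7 Fz -1.2
tilt fix (fraction total) [0.03 0.02 0.  ]
[ 3.13747472e+00 -1.13932250e-03  3.83427200e-01]
```

View pics/d12z.png

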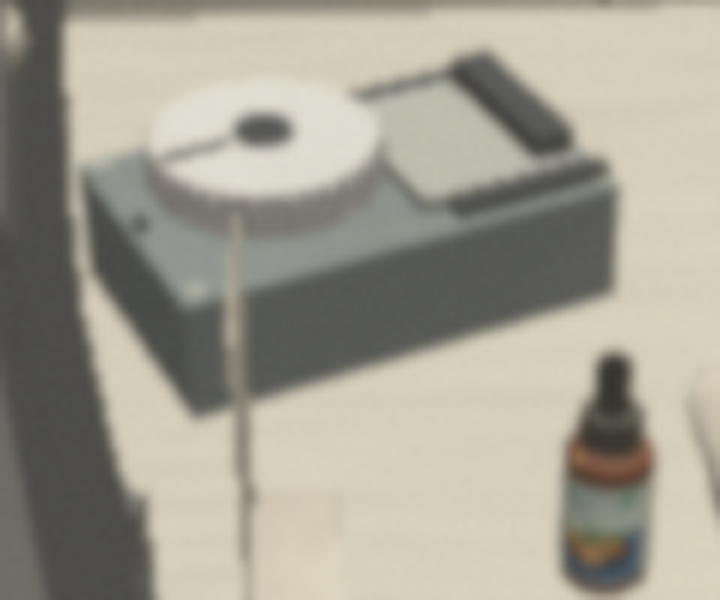

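View pics/w12.png

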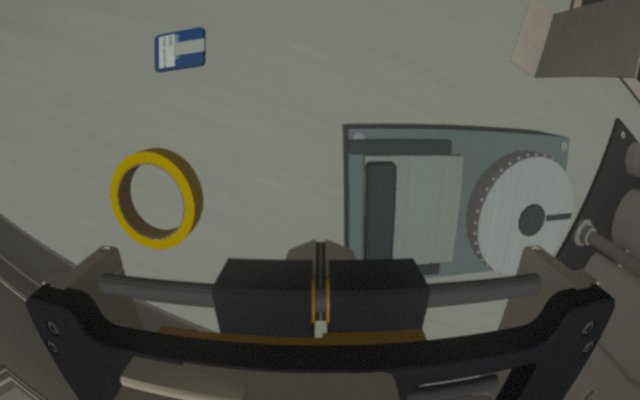

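View pics/s12z.png

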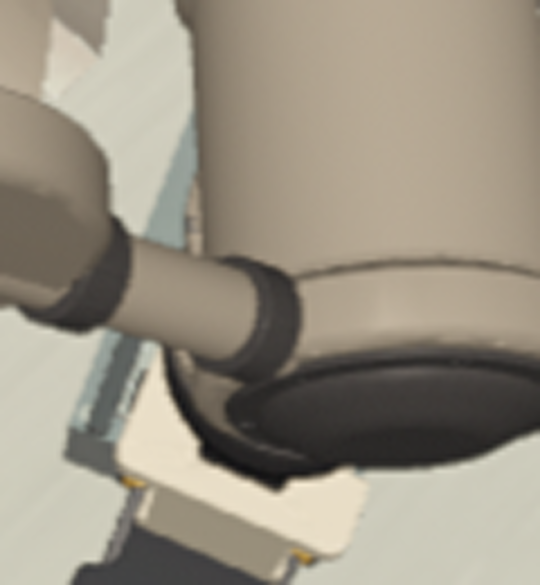

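The side view shows the bar still on the index after the finger left. The wrist view shows the shutter's dark block with its outer edge at column 366. I'll measure the face.

Run:
```python
from h import *
np.set_printoptions(precision=1,suppress=True)
P=KRt('wrist'); im=cv2.imread('pics/w12.png'); crop(im,330,110,260,170,3,'w12z')
O=np.array([501.5,-174.5]); a=np.radians(204.5); ux=np.array([np.cos(a),np.sin(a)]); uy=np.array([-ux[1],ux[0]])
for uv,z in (((367,163),77),((364,258),77),((395,163),77),((344,125),56),((344,250),56),((568,137),56),((463,155),63.5),((460,262),63.5),((532,220),87),((570,215),87)):
    X=plane('wrist',uv,z,P); d=X[:2]-O; print(uv,X,'station',np.array([d@ux,d@uy]))
```

```text
(367, 163) [ 370.4 -189.    77. ] station [125.3 -41.1]
(364, 258) [ 397.2 -251.3   77. ] station [126.8  26.6]
(395, 163) [ 387.2 -181.8   77. ] station [107.  -40.7]
(344, 125) [ 349.5 -173.3   56. ] station [137.8 -64.1]
(344, 250) [ 387.1 -259.9   56. ] station [139.5  30.2]
(568, 137) [533.2 -93.7  56. ] station [-62.4 -60.4]
(463, 155) [ 436.2 -156.6   63.5] station [ 52.  -43.3]
(460, 262) [ 479.9 -233.1   63.5] station [44.  44.4]
(532, 220) [ 505.2 -174.1   87. ] station [-3.6  1.2]
(570, 215) [ 544.6 -154.6   87. ] station [-47.4  -0.2]
```

View pics/w12z.png

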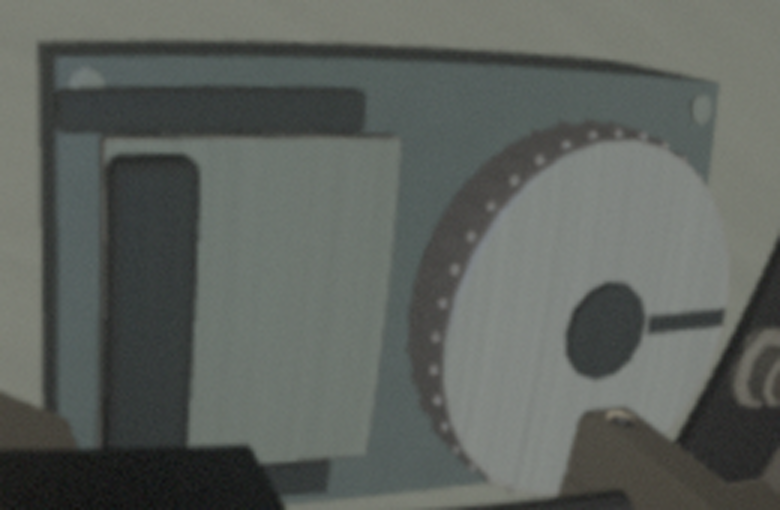

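```bash
python3 -m jog '{"xyz":[[-0.02,0.04,-0.7],[-0.02,0.04,-0.7],[-0.02,0.05,-0.65],[0,0,0]],"angular":[[0,0,0.1],[0,0,0.1],[0,0,0.1],[0,0,0]]}' 1
cat >> h.py <<'E'
def ss():
    o=bot.get_obs(); d=o['tool_pos'][:2]-[501.5,-174.5]; a=np.radians(204.5); ux=np.array([np.cos(a),np.sin(a)]); uy=np.array([-ux[1],ux[0]]); f=o['contact_force'][:2]
    print('t %.2f station x %.1f y %.1f z %.1f yaw %.1f Fx %.1f Fy %.1f Fz %.1f'%(o['time'],d@ux,d@uy,o['tool_pos'][2],np.degrees(o['tcp_rot'][2]),f@ux,f@uy,o['contact_force'][2]))
E
python3 -c "
from h import *
ss(); st()"
```

```text
time: 31.2
tool_pos: [363.4, -242.7, 69.2]
tcp_rot: [3.131, -0.005, 0.423]
contact_force: [-0.3, 0.2, -0.3]
grip_width: 0.5
t 31.20 station x 154.0 y 4.8 z 69.2 yaw 24.2 Fx 0.2 Fy -0.4 Fz -0.3
t 31.20 phi 206.3 R 154.0 z 69.2 yaw+180-phi -2.1 tilt -0.010 -0.005 | Fout 0.2 Ftan -0.4 Fz -0.3
tilt fix (fraction total) [0.07 0.08 0.  ]
```

```bash
python3 -m jog '{"xyz":[[0.15,0.16,-0.07],[0.15,0.16,-0.07],[0.15,0.14,-0.07]],"angular":[[0.02,0.02,0],[0.02,0.02,0],[0.02,0.02,0]]}' 1
python3 -c "
from h import *
ss()"
```

```text
time: 31.5
tool_pos: [374.7, -233.9, 65.8]
tcp_rot: [3.138, -0.003, 0.422]
contact_force: [-0.6, -3.5, 3.7]
grip_width: 0.4
t 31.50 station x 140.0 y 1.5 z 65.8 yaw 24.2 Fx 2.0 Fy 3.0 Fz 3.7
```

```bash
python3 -m jog '{"xyz":[[0.13,0.07,0],[0.13,0.07,0],[0.13,0.07,0],[0.13,0.07,0]],"angular":[[0,0,0],[0,0,0],[0,0,0],[0,0,0]]}' 1
python3 -c "
from h import *
ss(); snap('wrist','w13'); snap('side','d13')"
```

```text
time: 31.9
tool_pos: [386.5, -228.3, 66.7]
tcp_rot: [3.136, -0.002, 0.423]
contact_force: [-1.6, -1.9, -0.1]
grip_width: 0.6
t 31.90 station x 127.0 y 1.3 z 66.7 yaw 24.3 Fx 2.3 Fy 1.0 Fz -0.1
```

View pics/w13.png

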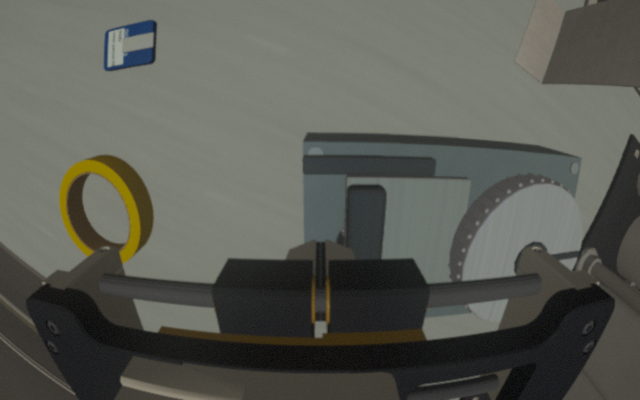

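```bash
python3 -m jog '{"xyz":[[0.13,0.07,0],[0.13,0.07,0],[0.13,0.07,0],[0.13,0.07,0],[0.13,0.07,0],[0.13,0.07,0],[0.13,0.07,0]],"angular":[[0,0,0],[0,0,0],[0,0,0],[0,0,0],[0,0,0],[0,0,0],[0,0,0]]}' 1
python3 -c "
from h import *
ss()"
```

```text
time: 32.7
tool_pos: [406.5, -218.5, 66.9]
tcp_rot: [3.134, -0.003, 0.423]
contact_force: [-1.1, -1.9, 1.2]
grip_width: 0.1
t 32.70 station x 104.7 y 0.6 z 66.9 yaw 24.2 Fx 1.8 Fy 1.3 Fz 1.2
```

```bash
python3 -m jog '{"xyz":[[0.1,0.05,0],[0.1,0.05,0]],"angular":[[0,0,0],[0,0,0]]}' 1
python3 -c "
from h import *
ss()"
python3 -m jog '{"xyz":[[0.08,0.04,0]],"angular":[[0,0,0]]}' 1
python3 -c "
from h import *
ss()"
python3 -m jog '{"xyz":[[0.08,0.04,0]],"angular":[[0,0,0]]}' 1
python3 -c "
from h import *
ss()"
```

```text
time: 32.9
tool_pos: [410.8, -216.4, 67.0]
tcp_rot: [3.134, -0.002, 0.423]
contact_force: [-7.8, -6.2, 2.3]
grip_width: 0.5
t 32.90 station x 99.9 y 0.5 z 67.0 yaw 24.3 Fx 9.6 Fy 2.4 Fz 2.3
time: 33.0
tool_pos: [411.0, -216.2, 66.8]
tcp_rot: [3.135, 0.001, 0.425]
contact_force: [-14.8, -13.0, 5.5]
grip_width: 0.5
t 33.00 station x 99.7 y 0.4 z 66.8 yaw 24.3 Fx 18.8 Fy 5.7 Fz 5.5
time: 33.1
tool_pos: [410.9, -216.3, 66.8]
tcp_rot: [3.135, 0.005, 0.426]
contact_force: [-11.9, -10.2, 5.9]
grip_width: 0.0
t 33.10 station x 99.8 y 0.4 z 66.8 yaw 24.4 Fx 15.0 Fy 4.3 Fz 5.9
```

The finger is at the end stop: the force jumped and there was no more travel at 40 mm. Now I back off along the same line and then lift.

```bash
python3 -m jog '{"xyz":[[-0.2,-0.09,0],[-0.5,-0.23,0],[-0.6,-0.27,0],[-0.5,-0.23,0.2],[-0.3,-0.2,0.8],[0,0,1],[0,0,1],[0,0,0.5],[0,0,0]],"angular":[[0,0,0],[0,0,0],[0,0,0],[0,0,0],[0,0,0],[0,0,0],[0,0,0],[0,0,0],[0,0,0]]}' 1
python3 - <<'E'
from h import *
ss()
im,P=snap('side','d14');crop(im,250,130,120,100,6,'d14z')
im,P=snap('wrist','w14');crop(im,330,110,260,170,3,'w14z')
E
```

```text
time: 34.0
tool_pos: [361.2, -236.8, 139.2]
tcp_rot: [3.141, 0.005, 0.423]
contact_force: [-0.2, -0.1, -0.5]
grip_width: 0.5
t 34.00 station x 153.5 y -1.5 z 139.2 yaw 24.2 Fx 0.2 Fy -0.0 Fz -0.5
```

View pics/d14z.png

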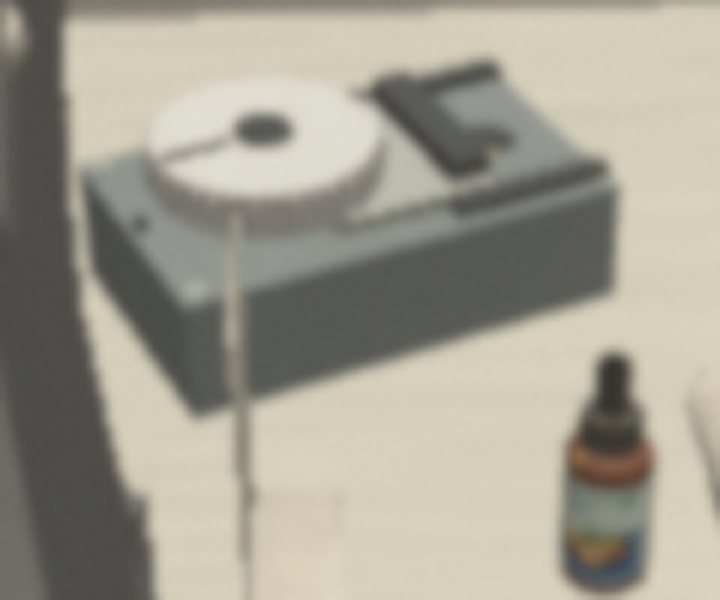

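View pics/w14.png

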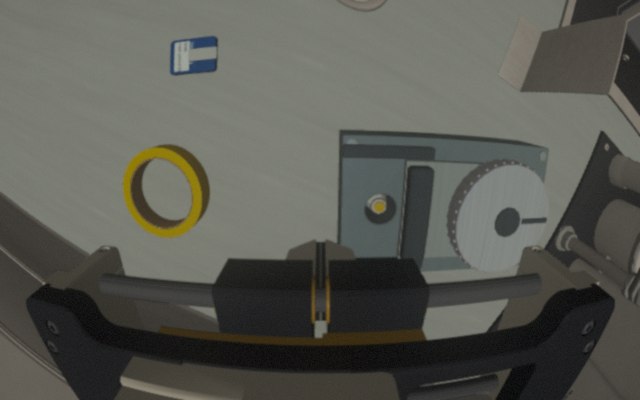

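The shutter lies under the ring and the vial is uncovered (yellow cap at (379,207)). The bar still points to the stud. One last numeric check before handing in.

Run:
```python
from h import *
np.set_printoptions(precision=1,suppress=True)
P=KRt('wrist'); O=np.array([501.5,-174.5]); a=np.radians(204.5); ux=np.array([np.cos(a),np.sin(a)])
print('face x',[(plane('wrist',q,77,P)[:2]-O)@ux for q in ((409,168),(401,255))])
side_ang((163,159),(263,130),87)
a=cv2.imread('pics/side0.png').astype(int);b=cv2.imread('pics/d14.png').astype(int)
for n,(x,y,w,h) in dict(pig=(340,255,50,55),vial=(345,228,25,35),dropper=(335,185,35,50)).items(): print(n,'mean abs diff',abs(a-b)[y:y+h,x:x+w].mean())
print('elsewhere',abs(a-b)[350:,:].mean())
bot.close_job()
```

```text
face x [np.float64(87.85998512939426), np.float64(88.247780744265)]
hub [ 504.4 -175.2   87. ] len 45.5 world ang 27.2
pig mean abs diff 8.072121212121212
vial mean abs diff 8.891809523809524
dropper mean abs diff 8.283047619047618
elsewhere 5.289666666666666
the job is handed in; nothing more can be done
```

Run:
```python
import cv2,numpy as np
a=cv2.imread('pics/side0.png',0);b=cv2.imread('pics/d14.png',0)
for n,(x,y,w,h) in dict(pig=(345,260,40,48),vial=(347,232,20,28),dropper=(340,188,22,42),block=(265,170,90,25)).items():
    r=cv2.matchTemplate(b[y-8:y+h+8,x-8:x+w+8],a[y:y+h,x:x+w],cv2.TM_CCOEFF_NORMED);_,m,_,l=cv2.minMaxLoc(r);print(n,round(m,3),'shift px',l[0]-8,l[1]-8)
```

```text
pig 1.0 shift px 0 0
vial 0.999 shift px 0 0
dropper 1.0 shift px 0 0
block 0.998 shift px 0 0
```

The ring is loosened by two turns, the shutter is fully open with the vial uncovered, and the job was handed in at 34.1 s.

**Ring:** I rolled the closed fingertip along the ring's near rim in five anticlockwise strokes. The finger slipped a little on stroke 3, so I read the angle from the bar's position after each later stroke. The bar now points back at the stud, at 27.2° against 26.8° before starting. The ring's top measures about 87 mm, up from 79 mm, which confirms two turns and not one or three.

**Shutter:** I pushed the end face at about 2 N until the force jumped at the stop. I pressed twice more at the stop, with readings of 15 to 20 N. The finger travelled about 40 mm in contact, and the face moved from x ≈ 125–127 mm to 88 mm (station frame). The wrist view shows the vial's yellow cap in the open well.

**Bystanders:** The lead pot, vial and dropper bottle show no shift between the first and last side pictures.

**Checks that disagreed:**
- **Picture difference:** A plain picture difference came out slightly higher around the bystanders (8–9, against 5 elsewhere). Template matching, run after handing in, showed 0 px shift, so I put it down to lighting.
- **Ring centre:** Readings from the different views disagreed by 2 to 3 mm.
- **Forces:** The highest contact force I read was about 20 N, in brief touches at the ring's rim and at the shutter stop. I only read forces at the end of each move.

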